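# Fetch the heat sink from behind the jars

### The arm

A 7-joint arm with a two-finger parallel gripper is mounted at the origin on the work surface. World frame = base frame: x ahead of the robot, y to its left, z up, the work surface at z = 0. Lengths are in m, angles in rad, forces in N, time in s.
With the tool pointing down it reaches from about 0.425 to 0.8 m from the base axis. Payload 8.3 kg.
Tool frame: the origin (TCP) lies on the centre line of the jaws, within the pads' length; the fingertips stand 17 mm ahead of it and the grasp point (between the pads) lies 2 mm behind it; z points along the fingers, y is the line along which they close (so a half turn about z gives the same grasp; the last joint's range is limited). The gripper opens to 85 mm and grips with 20 to 120 N. Pads are 22 mm wide; open, the fingers measure 114 mm over their backs; the gripper's body (76 mm by 85 mm) begins 54 mm behind the grasp point. The pads swing forward as they close: fully open they stand 13 mm farther back than shut.
Start: joints at [-1.375, 0.383, 0.016, 1.37, -0.006, 1.388, -0.046], TCP at [0.16, 0.604, 0.226] pointing down, gripper open.
Joint ranges: [-2.95, 2.95], [-0.25, 2.06], [-1.52, 1.56], [0.18, 2.33], [-1.44, 4.58], [0.02, 2.06], [-3.01, 3.01]. Speed limits (rad/s): [2.39, 2.39, 3.01, 3.01, 3.14, 3.14, 3.14].

### API

Orientations are given as a unit quaternion [x, y, z, w].
In Python, from workcell import ctrl, viewer, order gives the robot as it stands.
- The arm moves only by the shell command python3 -m crank 'ROWS' [OPENING]. ROWS is JSON, a list of rows, each an object with "xyz": the shift along the tool's x, y, z in mm, a list of three; "twist": the turn about the tool's z in degrees. In form: [{"xyz": [x, y, z], "twist": twist}, ...]. A call has 1 to 12 rows; each row shifts and turns the commanded pose from where the row before left it, along the tool's axes as they then stand; what a row does not reach is not made up. A row lasts 1/8 s, in which the tool goes at most 62.5 mm and 10.7 degrees, less where a joint would pass 70% of its speed; a pose out of reach is approached as far as the arm can. A call is refused whole if a number of a shift passes 62.5 or a number of a turn 10.7, either way. A call with a gripper value outside its range is refused whole. OPENING is the gripper's target within -1 to 1 (shut at 1, half-way at 0, fully open at -1), set as the call begins (- or left out, the last holds). The fingers move at their own pace and stop on an object; the grip force is fixed at half the most. Time passes only in rows, so rows that do not move let the fingers close. It gives the time, the measured TCP pose, the force, the opening and the grip force at its end, in the units of the state.
- ctrl.state(): the state, without advancing time (a new reading comes with each control period).
- viewer.get_image(name): name is "side" or "top"; returns the picture (384x512x3 uint8, blue, green, red); there is no depth.
- viewer.camera_info(name): a dict with "vfov" (degrees; the focal length in pixels is half the picture's height over the tangent of half this angle, whatever the lens; pixels are square), "cx", "cy" (the principal point, pixels), "rvec" (rotation vector, rad) and "tvec" (3), from world to camera coordinates, as OpenCV has them. Camera axes: x right, y down, z forward; pixel columns grow to the right and rows downward; lengths in m; the calibration is good to about 2 mm. A picture is of the moment at which its call begins. camera_info takes no time and is no camera call.
- order.finish_job(): hands the job in; it is judged then, once.
The state is a dict: "time": time; "q": joint angles; "qvel": joint speeds; "tau": joint torques, N m; "tcp_pos": TCP position; "tool_rot": TCP orientation; "wrist_force": force on the tool from outside, world axes, zero at the start; "ft_torque": the same for the moment, N m; "gripper_width": opening from 0.0 (shut) to 1.0 (fully open); "grasp_force": force on a finger pad.
Only numpy, scipy, OpenCV 4.12 (cv2) and the standard library are available. Lean on these libraries where they do the work, as an engineer would, in place of code of your own. Each camera call takes 0.05 s, during which the arm holds its last target. There are 200 camera calls.

### The job

The finned heat sink on the grey bench station is hemmed in by the glass jar, the square bottle and the slim round canister: first stand all three on the dark side mat, then set the heat sink flat and squarely on the black power module in the middle of the circuit board, its length along the module's length. Only after that put the jar, the bottle and the canister back, each standing centred on the rubber pad it came from.

Things in the scene. Friction and masses are not known exactly. Their poses are not given: they have to be found in the camera images.
- jar_center (a point): Glass jar with white paper band and steel screw cap, upright, 54 mm diameter up to 62 mm above its bottom, cap 44 mm diameter, 82 mm tall in all, 0.13 to 0.23 kg. The point is its centre, 41 mm above its bottom; z up along its axis. At the start it stands on the large round pad (pad_round).
- square_bottle_center (a point): Square white plastic bottle with blue label patches and a round grey cap, upright, 46 x 46 mm up to 62 mm above its bottom, cap 30 mm diameter, 84 mm tall in all, about 0.15 kg. The point is its centre, 42 mm above its bottom; x and y are square to its side faces, z up. At the start it stands on the square pad (pad_square), roughly parallel to it.
- canister_center (a point): Slim round black canister with a bright aluminium band, upright, 38 mm diameter up to 66 mm above its bottom, cap 26 mm diameter, 86 mm tall in all, about 0.14 kg. The point is its centre, 43 mm above its bottom; z up along its axis. At the start it stands on the small round pad (pad_small).
- heatsink_center (a point): Bare aluminium heat sink with upright fins, 44 mm long (its x), 32 mm wide (its y), 30 mm tall, about 0.07 kg. The point is its centre, 15 mm above its flat bottom. Fins run along x; the outermost two are the side faces, to be held across y. It lies on the station's base plate among the three pads, their centres about 62 mm away to its left, right and robot side: too hemmed in to grasp at first.
- pad_round: Large round black rubber pad, 74 mm diameter, 3 mm thick, fixed on the bench station (grey base plate 210 x 215 mm, 6 mm thick, fixed). The jar's place. Origin at the centre of its underside: the pad's top is 3 mm above it. Which pad lies left, right or in front changes.
- pad_square: Square black rubber pad, 64 x 64 mm, 3 mm thick, fixed on the bench station. The square bottle's place. Origin at the centre of its underside, the top is 3 mm above it; x and y along its edges, parallel to the station's edges (x away from the robot). A ledge 42 mm high runs along the station's far edge, 79 mm beyond its middle.
- pad_small: Small round black rubber pad, 56 mm diameter, 3 mm thick, fixed on the bench station. The canister's place. Origin at the centre of its underside, the top is 3 mm above it.
- mat: Dark flat mat on the bench, 270 mm long (its x) by 120 mm (its y), 2 mm thick, fixed, empty at the start: the side area. Origin at the centre of its underside. It lies left or right of the station, with the circuit board on the other side.
- module_top (a point): Centre of the flat top of the black power module, 40 mm long (x) by 28 mm wide (y), in the middle of a green circuit board 160 x 110 mm (long along the same x), fixed. The board's top is 12 mm, the module's top 20 mm above the bench. z up. Other tall parts are over 45 mm from the point.
Mind the look-alikes: they are no part of the job. What is shaped like the part that bears square_bottle_center but pink or red is not meant.

How it is judged:
By the outcome, as a careful person would: the job done as asked, in the order asked, and still so for the second after the job is handed in, with the robot touching nothing.
It also fails if it takes over 150 s, if anything falls off the work surface, if the arm or the gripper's body presses on something with over 40 N, if the wrist force passes 120 N, or if a joint passes its speed limit or range.

## Working session

There is one attempt and no reset: what is moved stays moved. The work goes in short steps, Python scripts to look and compute and a shell command to move; the robot and the scene stay as the last step left them, time stands still between calls to the robot, and variables do not carry over. Pictures are saved under pics/ and viewed, at most 14 in all, crops included, and the job is handed in when it is done.

```bash
mkdir -p pics; ls; python3 - <<'E'
from workcell import ctrl, viewer
import cv2
for n in ("side","top"):
    cv2.imwrite(f"pics/{n}0.png",cv2.resize(viewer.get_image(n),(800,600),interpolation=cv2.INTER_CUBIC)); print(n,viewer.camera_info(n))
print(ctrl.state())
E
```

```text
pics
side {'vfov': 43.19866926656606, 'cx': 251.65147618006384, 'cy': 189.28052656722696, 'rvec': array([ 2.3227472 , -0.03254798,  0.01895945]), 'tvec': array([-0.51970423,  0.05968945,  1.01667621])}
top {'vfov': 51.42085359122273, 'cx': 255.17071586714752, 'cy': 199.56772090648374, 'rvec': array([ 2.14745099, -2.14475234,  0.12228417]), 'tvec': array([0.01627574, 0.54129887, 0.86362687])}
{'time': 0.1, 'q': array([-1.37489698,  0.38414606,  0.01637949,  1.3711061 , -0.00628635,
        1.38818694, -0.04648442]), 'qvel': array([ 0.00122314, -0.00238373, -0.00151267, -0.00353759, -0.00048133,
        0.00082939,  0.00021922]), 'tau': array([ 3.57357640e-03, -6.29129577e+01,  8.47677235e-01, -3.72757745e+01,
        1.66531809e-02,  1.02679589e-02, -2.13849154e-05]), 'tcp_pos': array([0.15979807, 0.60372538, 0.22475808]), 'tool_rot': array([ 1.29000627e-01,  9.91644105e-01, -8.93363029e-04, -9.50299127e-05]), 'wrist_force': array([-0.63371081, -0.46961803, -0.31150474]), 'ft_torque': array([ 0.02419512,  0.02108115, -0.06198682]), 'grasp_force': 0.0, 'gripper_width': 1.0015819151754353}
```

View pics/top0.png

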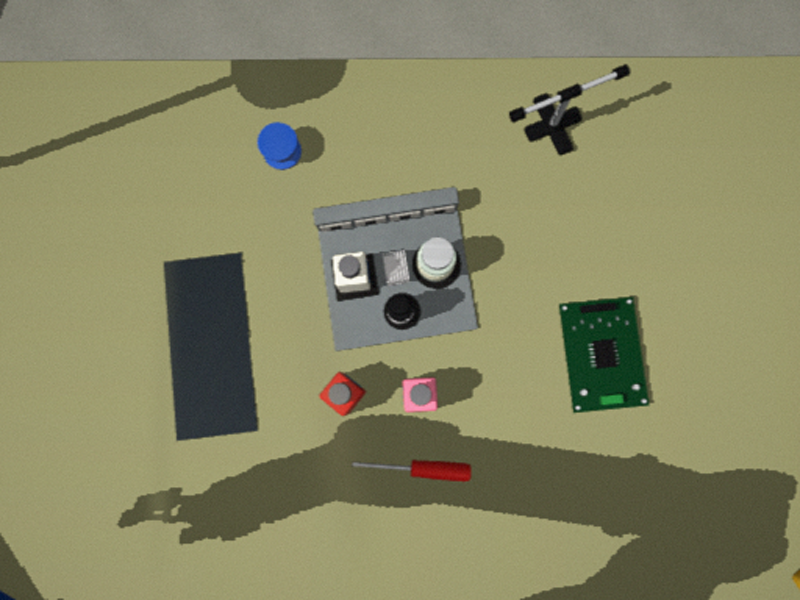

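View pics/side0.png

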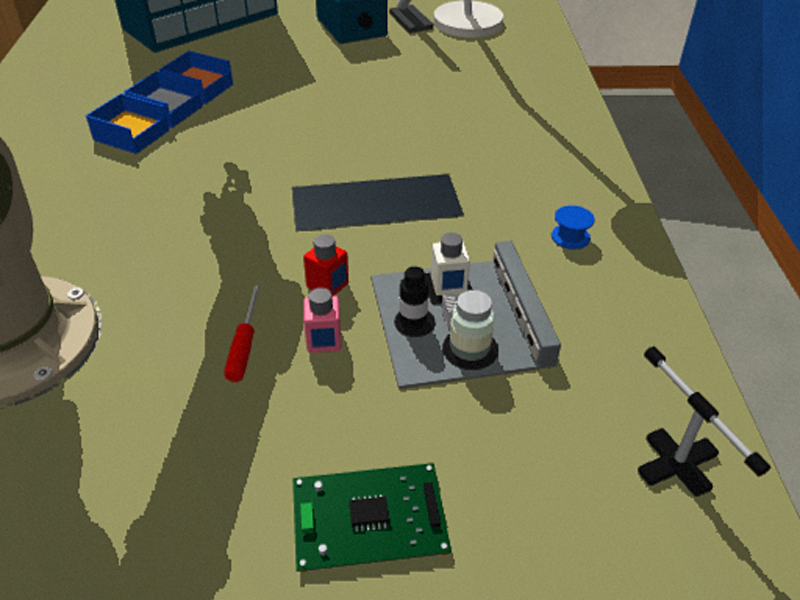

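The top view shows the station at the centre, with the white bottle left of the heat sink (350,270), the jar right (437,262) and the canister on the robot side (401,310). The mat is at left (210,345) and the board at right (603,353). The red and pink bottles are decoys. I'll take enlarged crops next.

```bash
cat > h.py <<'E'
import numpy as np, cv2
from workcell import ctrl, viewer, order
from scipy.spatial.transform import Rotation as R
def cam(n):
    c=viewer.camera_info(n); f=192/np.tan(np.radians(c['vfov'])/2)
    return np.array([[f,0,c['cx']],[0,f,c['cy']],[0,0,1]]),R.from_rotvec(c['rvec']).as_matrix(),c['tvec'],c['rvec']
def ray(n,u,v,z):
    "pixel -> world point at height z"
    K,M,t,_=cam(n); d=M.T@np.linalg.solve(K,[u,v,1]); o=-M.T@t
    return o+d*(z-o[2])/d[2]
def proj(n,P):
    K,M,t,r=cam(n); return cv2.projectPoints(np.float64(P).reshape(-1,3),r,t,K,None)[0][:,0]
def crop(n,u0,v0,w,h,s,name,img=None):
    im=viewer.get_image(n) if img is None else img
    c=cv2.resize(im[v0:v0+h,u0:u0+w],None,fx=s,fy=s,interpolation=cv2.INTER_CUBIC)
    for k in range(0,w,10): cv2.line(c,(k*s,0),(k*s,8 if k%50 else 16),(0,255,255),1); cv2.putText(c,str(u0+k),(k*s,24),0,.35,(0,255,255),1) if k%20==0 else 0
    for k in range(0,h,10): cv2.line(c,(0,k*s),(8,k*s),(0,255,255),1); cv2.putText(c,str(v0+k),(10,k*s+4),0,.35,(0,255,255),1) if k%20==0 else 0
    cv2.imwrite(f'pics/{name}.png',c)
E
python3 - <<'E'
from h import *
im=viewer.get_image("top"); np.save('top0.npy',im)
crop("top",196,115,116,114,5,"st",im)
crop("top",350,180,75,90,6,"bd",im)
crop("side",230,145,135,105,5,"sd")
# mat corners
print([ray("top",u/1.5625,v/1.5625,.002).round(3) for u,v in((164,262),(241,253),(258,430),(177,439))])
E
```

```text
[array([0.622, 0.375, 0.002]), array([0.636, 0.258, 0.002]), array([0.371, 0.223, 0.002]), array([0.357, 0.342, 0.002])]
```

View pics/st.png

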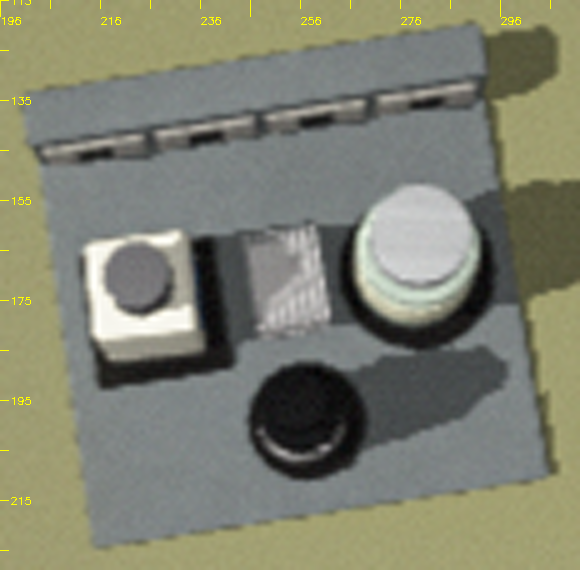

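View pics/bd.png

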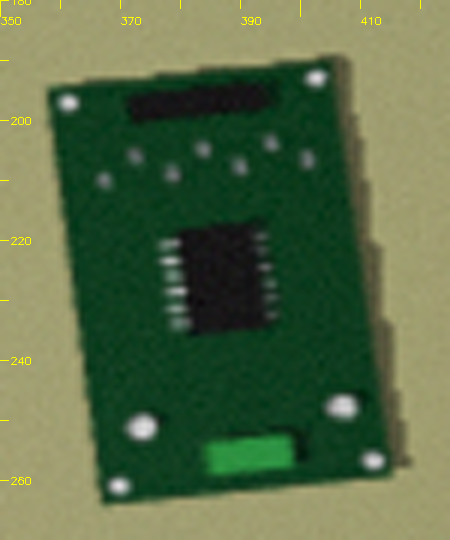

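View pics/sd.png

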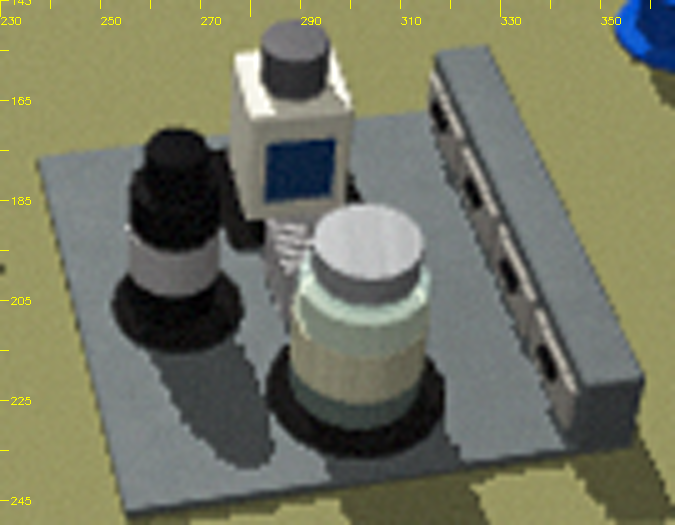

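Crops read. Next I turn the pixel readings into world positions from both cameras.

```bash
python3 - <<'E'
from h import *
def T(x,y,z): return ray("top",(x+.5)/5-.5+196,(y+.5)/5-.5+115,z)[:2]
def B(x,y,z): return ray("top",(x+.5)/6-.5+350,(y+.5)/6-.5+180,z)[:2]
def S(x,y,z): return ray("side",(x+.5)/5-.5+230,(y+.5)/5-.5+145,z)[:2]
yaw=lambda a,b: np.degrees(np.arctan2(*(a-b)[::-1]))
p=lambda n,v: print(n,np.round(np.array(v)*1000,1).tolist())
nl,nr,fl,fr=T(95,548,.006),T(552,472,.006),T(25,95,.048),T(480,22,.048)
p("station",[nl,nr,fl,fr]); print("yaw",yaw(nl,nr)-90,yaw(fl,nl),yaw(fr,nr),yaw(fl,fr)-90, np.linalg.norm(nl-nr),np.linalg.norm(fl-nl))
h=[T(243,236,.036),T(314,222,.036),T(330,322,.036),T(262,337,.036)]
p("hs",h);p("hs c",np.mean(h,0));print(yaw(h[0],h[3]),yaw(h[1],h[2]),yaw(h[0],h[1])-90,yaw(h[3],h[2])-90)
p("jar cap T",T(418,234,.091));p("jar S",S(370,243,.091))
p("bottle cap T",T(139,273,.093));p("bottle S",S(296,45,.093))
p("can S",S(176,143,.095))
p("can T", T(303,398,.095))
p("padsmall T",T(307,421,.009));p("padsmall S",S(178,305,.009))
q=[T(234,367,.009),T(100,388,.009),T(214,236,.009)]
p("padsq",q);p("padsq c",(q[1]+q[2])/2)
p("jarpad xl,xr,bottom",[T(343,270,.009),T(495,270,.009),T(420,350,.009)])
b=[T(82,240,.071),T(187,230,.071),T(204,336,.071)];p("bot sh",b)
m=[B(180,229,.02),B(262,220,.02),B(277,326,.02),B(190,334,.02)];p("mod",m);p("mod c",np.mean(m,0));print(yaw(m[0],m[3]),yaw(m[1],m[2]))
g=[B(48,88,.012),B(337,58,.012),B(392,474,.012),B(104,503,.012)];p("board",g);p("board c",np.mean(g,0));print(yaw(g[0],g[3]),yaw(g[1],g[2]),yaw(g[0],g[1])-90,yaw(g[3],g[2])-90)
print(R.from_quat(ctrl.state()['tool_rot']).as_matrix().round(3))
E
```

```text
station [[487.6, 111.2], [523.1, -100.4], [691.2, 141.4], [724.9, -65.9]]
yaw 9.520222864825811 8.43532422865852 9.701400764968172 9.249844268367724 0.21459927995262953 0.2057721278784284
hs [[628.2, 42.2], [634.7, 9.8], [588.3, 2.5], [581.4, 33.3]]
hs c [608.1, 21.9]
10.768214500646025 8.965682728764378 11.312172946965518 12.589038170405601
jar cap T [616.4, -35.2]
jar S [619.5, -37.0]
bottle cap T [599.1, 83.9]
bottle S [600.9, 83.2]
can S [546.7, 19.2]
can T [544.9, 13.8]
padsmall T [546.6, 13.2]
padsmall S [549.1, 12.7]
padsq [[572.0, 47.3], [562.1, 109.7], [634.4, 57.1]]
padsq c [598.2, 83.4]
jarpad xl,xr,bottom [[618.0, -3.6], [617.9, -74.8], [580.0, -39.5]]
bot sh [[618.5, 111.4], [622.9, 65.2], [575.7, 57.4]]
mod [[501.8, -265.2], [505.2, -296.1], [465.2, -300.1], [462.2, -267.4]]
mod c [483.6, -282.2]
3.231068906161646 5.586683326686062
board [[556.8, -219.1], [568.4, -330.1], [410.2, -343.3], [399.1, -235.2]]
board c [483.6, -281.9]
5.8270456980306475 4.763226703188329 5.989179536797806 5.845799077810327
[[-0.967  0.256 -0.   ]
 [ 0.256  0.967 -0.001]
 [-0.    -0.001 -1.   ]]
```

```bash
cat >> h.py <<'E'
def plan(x,y,z,ang):
    "mm, deg (direction of tool y in world) -> twist needed, then shift in tool axes after the twist"
    s=ctrl.state(); M=R.from_quat(s['tool_rot']).as_matrix(); p=s['tcp_pos']*1000
    a=np.degrees(np.arctan2(M[1,1],M[0,1])); tw=(a-ang+180)%360-180
    M2=M@R.from_euler('z',tw,degrees=True).as_matrix()
    d=M2.T@(np.array([x,y,z])-p)
    print(f"t={s['time']:.1f} tcp={p.round(1)} ang={a:.1f} twist={tw:.1f} shift={d.round(1)} q7={s['q'][6]:.2f} w={s['gripper_width']:.2f} F={s['wrist_force'].round(1)}")
if __name__=="__main__":
    import sys; plan(*map(float,sys.argv[1:5]))
E
python3 h.py 546.5 14.5 150 99.4
python3 -m crank '[{"xyz":[0,0,0],"twist":-8},{"xyz":[0,0,0],"twist":-8},{"xyz":[0,0,0],"twist":-8.2}]'
python3 h.py 546.5 14.5 150 99.4
```

```text
t=0.2 tcp=[159.8 603.9 225. ] ang=75.2 twist=-24.2 shift=[-285.2 -644.5   75.7] q7=-0.05 w=1.00 F=[-0.6 -0.5  0.6]
time: 0.57
tcp_pos: [0.1599, 0.604, 0.2254]
tool_rot: [-0.084, 0.996, -0.0, -0.0]
wrist_force: [-0.4, -0.5, 0.5]
gripper_width: 1.0
grasp_force: 0.0
t=0.6 tcp=[159.9 604.  225.4] ang=99.6 twist=0.2 shift=[-285.2 -644.7   75.7] q7=0.36 w=1.00 F=[-0.4 -0.5  0.5]
```

```bash
python3 -m crank '[{"xyz":[-10,-24,0],"twist":0},{"xyz":[-22,-50,0],"twist":0},{"xyz":[-22,-50,0],"twist":0},{"xyz":[-22,-50,0],"twist":0},{"xyz":[-22,-50,0],"twist":0},{"xyz":[-22,-50,0],"twist":0},{"xyz":[-22,-50,0],"twist":0},{"xyz":[-22,-50,0],"twist":0},{"xyz":[-22,-50,0],"twist":0},{"xyz":[-22,-50,0],"twist":0},{"xyz":[-22,-50,0],"twist":0},{"xyz":[-22,-50,0],"twist":0}]' | head -3
python3 -m crank '[{"xyz":[-22,-48,20],"twist":0},{"xyz":[-11,-22,20],"twist":0},{"xyz":[0,0,20],"twist":0},{"xyz":[0,0,15],"twist":0},{"xyz":[0,0,0],"twist":0},{"xyz":[0,0,0],"twist":0}]' | head -3
python3 h.py 546.5 14.5 55 99.4
python3 - <<'E'
from h import *
crop("top",176,100,150,112,5,"c1")
E
```

```text
time: 2.08
tcp_pos: [0.5027, 0.0774, 0.2258]
tool_rot: [-0.082, 0.997, 0.0, 0.0]
time: 2.82
tcp_pos: [0.5463, 0.0157, 0.1514]
tool_rot: [-0.082, 0.997, 0.0, 0.0]
t=2.8 tcp=[546.3  15.7 151.4] ang=99.4 twist=0.0 shift=[ 0.1 -1.2 96.4] q7=1.77 w=1.00 F=[0.9 0.2 0.7]
```

View pics/c1.png

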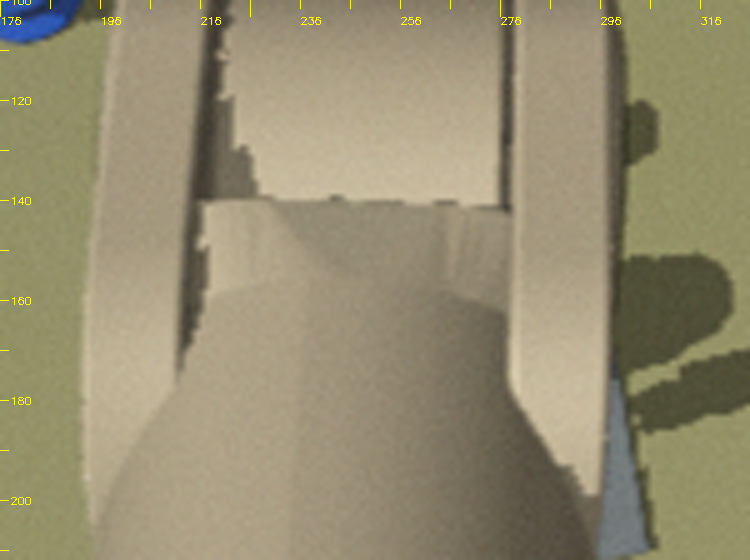

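Arm blocks the top view here; the alignment numbers are good, so I descend and grasp the canister.

```bash
python3 -m crank '[{"xyz":[0,-0.5,14],"twist":0},{"xyz":[0,-0.5,20],"twist":0},{"xyz":[0,0,20],"twist":0},{"xyz":[0,0,20],"twist":0},{"xyz":[0,0,14],"twist":0},{"xyz":[0,0,8],"twist":0},{"xyz":[0,0,0],"twist":0}]' -1 
python3 -m crank '[{"xyz":[0,0,0],"twist":0},{"xyz":[0,0,0],"twist":0},{"xyz":[0,0,0],"twist":0},{"xyz":[0,0,0],"twist":0},{"xyz":[0,0,0],"twist":0},{"xyz":[0,0,0],"twist":0},{"xyz":[0,0,0],"twist":0}]' 1
python3 -m crank '[{"xyz":[0,0,-5],"twist":0},{"xyz":[0,0,-15],"twist":0},{"xyz":[0,0,-30],"twist":0},{"xyz":[0,0,-35],"twist":0},{"xyz":[0,0,-25],"twist":0},{"xyz":[0,0,-5],"twist":0},{"xyz":[0,0,0],"twist":0}]'
python3 h.py 496.5 299.5 90 99.4
python3 - <<'E'
from h import *
cv2.imwrite("pics/s1.png",cv2.resize(viewer.get_image("side")[100:300,180:420],None,fx=3,fy=3,interpolation=2))
E
```

```text
time: 3.75
tcp_pos: [0.5459, 0.0142, 0.0543]
tool_rot: [-0.082, 0.997, -0.0, -0.0]
wrist_force: [0.0, -0.1, 0.1]
gripper_width: 0.999
grasp_force: 0.0
time: 4.62
tcp_pos: [0.5468, 0.0145, 0.0555]
tool_rot: [-0.082, 0.997, 0.0, 0.001]
wrist_force: [-1.5, 0.8, 6.6]
gripper_width: 0.421
grasp_force: 59.7
time: 5.5
tcp_pos: [0.546, 0.0143, 0.1695]
tool_rot: [-0.082, 0.997, 0.0, -0.0]
wrist_force: [-0.2, 0.2, -1.4]
gripper_width: 0.42
grasp_force: 60.1
t=5.5 tcp=[546.   14.3 169.5] ang=99.4 twist=-0.0 shift=[  2.2 289.5  79.5] q7=1.76 w=0.42 F=[-0.2  0.2 -1.4]
```

View pics/s1.png

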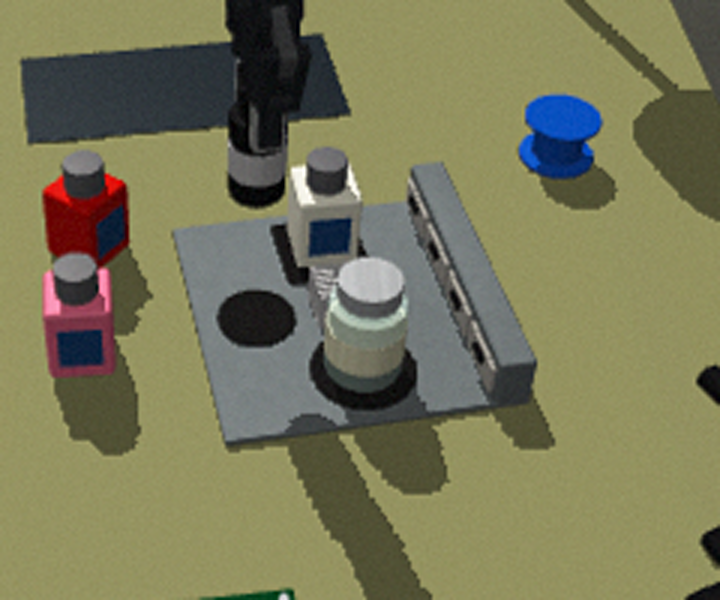

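```bash
python3 -m crank '[{"xyz":[0,15,0],"twist":0},{"xyz":[0,35,0],"twist":0},{"xyz":[0,45,0],"twist":0},{"xyz":[1,50,0],"twist":0},{"xyz":[1,50,0],"twist":0},{"xyz":[0,45,10],"twist":0},{"xyz":[0,35,20],"twist":0},{"xyz":[0,14.5,25],"twist":0},{"xyz":[0,0,25],"twist":0},{"xyz":[0,0,20],"twist":0},{"xyz":[0,0,12],"twist":0},{"xyz":[0,0,0],"twist":0}]' | head -2
python3 -m crank '[{"xyz":[0,0,4],"twist":0},{"xyz":[0,0,4],"twist":0},{"xyz":[0,0,0],"twist":0}]'
python3 h.py 496.5 299.5 48 99.4
```

```text
time: 7.05
tcp_pos: [0.4959, 0.2995, 0.0565]
time: 7.42
tcp_pos: [0.497, 0.2995, 0.0497]
tool_rot: [-0.082, 0.997, 0.0, -0.0]
wrist_force: [-0.6, -0.5, -1.7]
gripper_width: 0.419
grasp_force: 60.1
t=7.4 tcp=[497.  299.5  49.7] ang=99.4 twist=-0.0 shift=[0.5 0.1 1.7] q7=1.26 w=0.42 F=[-0.6 -0.5 -1.7]
```

```bash
python3 -m crank '[{"xyz":[0,0,1],"twist":0},{"xyz":[0,0,1],"twist":0},{"xyz":[0,0,0],"twist":0}]' | sed -n 2,4p
python3 -m crank '[{"xyz":[0,0,0],"twist":0},{"xyz":[0,0,0],"twist":0},{"xyz":[0,0,0],"twist":0},{"xyz":[0,0,0],"twist":0}]' -1 | tail -2
python3 -m crank '[{"xyz":[0,0,-15],"twist":0},{"xyz":[0,0,-30],"twist":0},{"xyz":[0,0,-40],"twist":0},{"xyz":[0,0,-25],"twist":10},{"xyz":[0,0,0],"twist":10},{"xyz":[0,0,0],"twist":10},{"xyz":[0,0,0],"twist":10},{"xyz":[0,0,0],"twist":10},{"xyz":[0,0,0],"twist":10},{"xyz":[0,0,0],"twist":10},{"xyz":[0,0,0],"twist":10},{"xyz":[0,0,0],"twist":10}]' | head -2
python3 h.py 600 83.5 55 9.4
python3 - <<'E'
from h import *
p=ray("side",180+257/3,100+318/3,.009); print(p)
im=viewer.get_image("top"); np.save("top1.npy",im)
crop("top",96,115,216,170,3,"c2",im)
E
```

```text
tcp_pos: [0.4976, 0.2997, 0.0486]
tool_rot: [-0.082, 0.997, 0.0, 0.001]
wrist_force: [-0.9, -1.0, 5.2]
gripper_width: 1.002
grasp_force: 0.0
time: 9.8
tcp_pos: [0.4972, 0.2996, 0.1588]
t=9.8 tcp=[497.2 299.6 158.8] ang=9.0 twist=-0.4 shift=[-230.1   66.1  103.7] q7=-0.26 w=1.00 F=[-0.4  0.4 -0.2]
[0.55008276 0.01148059 0.009     ]
```

View pics/c2.png

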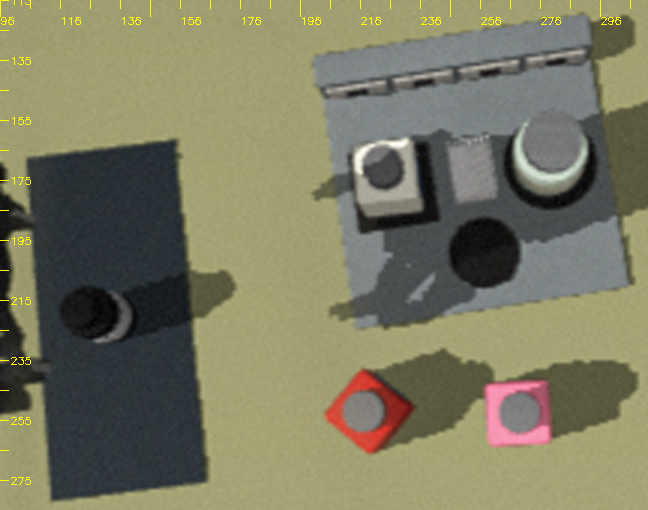

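Canister stands on the mat. Bottle next.

```bash
python3 -m crank '[{"xyz":[-15,5,0],"twist":0},{"xyz":[-40,11,0],"twist":0},{"xyz":[-45,13,0],"twist":0},{"xyz":[-50,14,0],"twist":0},{"xyz":[-45,13,0],"twist":0},{"xyz":[-25,7,0],"twist":0},{"xyz":[-10,3,0],"twist":0},{"xyz":[0,0,0],"twist":0},{"xyz":[0,0,0],"twist":0}]' | sed -n 2p
python3 h.py 600 83.5 55 9
python3 - <<'E'
from h import *
print(ray("top",96+484/3,115+252/3,.009))
crop("side",230,135,120,110,5,"c3")
E
```

```text
tcp_pos: [0.5992, 0.085, 0.1576]
t=11.0 tcp=[599.2  85.  157.6] ang=9.5 twist=0.5 shift=[ -1.7   0.6 102.6] q7=0.19 w=1.00 F=[-0.2  0.1 -0.3]
[0.54608868 0.01238501 0.009     ]
```

View pics/c3.png

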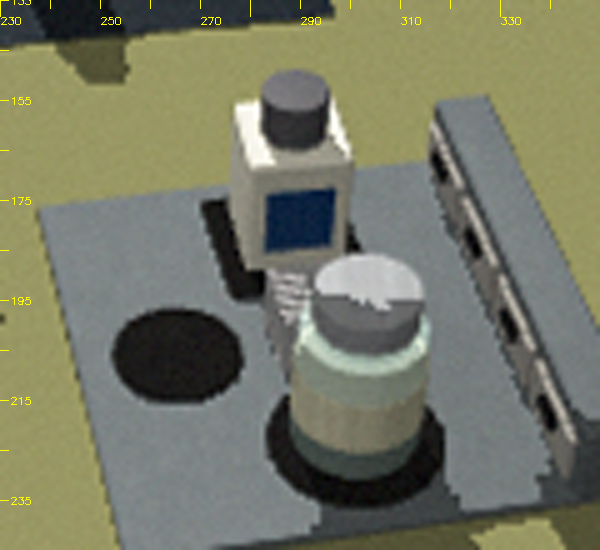

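Scene unchanged: bottle still centred on its pad, gripper above and out of frame. Descend and grasp.

```bash
python3 -m crank '[{"xyz":[-1.5,0.5,14],"twist":0},{"xyz":[0,0,20],"twist":0},{"xyz":[0,0,24],"twist":0},{"xyz":[0,0,20],"twist":0},{"xyz":[0,0,14],"twist":0},{"xyz":[0,0,10],"twist":0},{"xyz":[0,0,0],"twist":0}]' -1 | sed -n 2,4p
python3 -m crank '[{"xyz":[0,0,0],"twist":0},{"xyz":[0,0,0],"twist":0},{"xyz":[0,0,0],"twist":0},{"xyz":[0,0,0],"twist":0},{"xyz":[0,0,0],"twist":0},{"xyz":[0,0,0],"twist":0},{"xyz":[0,0,0],"twist":0}]' 1
python3 -m crank '[{"xyz":[0,0,-5],"twist":0},{"xyz":[0,0,-15],"twist":0},{"xyz":[0,0,-30],"twist":0},{"xyz":[0,0,-35],"twist":0},{"xyz":[0,0,-20],"twist":0},{"xyz":[0,0,-5],"twist":0},{"xyz":[0,0,0],"twist":0}]'
python3 h.py 588 311 48 9.4
```

```text
tcp_pos: [0.6, 0.0819, 0.0551]
tool_rot: [0.647, 0.763, -0.0, -0.0]
wrist_force: [0.2, 0.6, 0.6]
time: 12.78
tcp_pos: [0.6009, 0.0819, 0.0569]
tool_rot: [0.647, 0.762, 0.001, 0.0]
wrist_force: [-2.5, -0.7, 6.4]
gripper_width: 0.516
grasp_force: 60.5
time: 13.65
tcp_pos: [0.6002, 0.082, 0.1657]
tool_rot: [0.647, 0.763, 0.0, -0.0]
wrist_force: [0.1, 0.5, -1.4]
gripper_width: 0.513
grasp_force: 60.9
t=13.7 tcp=[600.2  82.  165.7] ang=9.4 twist=-0.0 shift=[227.9  25.3 117.7] q7=0.19 w=0.51 F=[ 0.1  0.5 -1.4]
```

```bash
python3 -m crank '[{"xyz":[12,1,0],"twist":0},{"xyz":[30,3,0],"twist":0},{"xyz":[40,4,0],"twist":0},{"xyz":[45,5,0],"twist":0},{"xyz":[45,5,5],"twist":0},{"xyz":[35,5,15],"twist":0},{"xyz":[21,2,20],"twist":0},{"xyz":[0,0,25],"twist":0},{"xyz":[0,0,22],"twist":0},{"xyz":[0,0,16],"twist":0},{"xyz":[0,0,8],"twist":0},{"xyz":[0,0,0],"twist":0}]' | sed -n 2,4p
python3 -m crank '[{"xyz":[0,0,2.5],"twist":0},{"xyz":[0,0,2.5],"twist":0},{"xyz":[0,0,1.5],"twist":0},{"xyz":[0,0,0],"twist":0}]' 
python3 h.py 588 311 48 9.4
```

```text
tcp_pos: [0.5877, 0.3107, 0.0542]
tool_rot: [0.647, 0.762, -0.0, -0.0]
wrist_force: [-0.0, -0.1, -0.3]
time: 15.65
tcp_pos: [0.5883, 0.3112, 0.05]
tool_rot: [0.647, 0.762, 0.001, 0.0]
wrist_force: [-3.4, -1.0, 8.9]
gripper_width: 0.516
grasp_force: 61.9
t=15.7 tcp=[588.3 311.2  50. ] ang=9.4 twist=-0.0 shift=[-0.1 -0.4  2. ] q7=-0.12 w=0.52 F=[-3.4 -1.   8.9]
```

```bash
python3 -m crank '[{"xyz":[0,0,0],"twist":0},{"xyz":[0,0,0],"twist":0},{"xyz":[0,0,0],"twist":0},{"xyz":[0,0,0],"twist":0}]' -1 | tail -2
python3 -m crank '[{"xyz":[0,0,-15],"twist":0},{"xyz":[0,0,-30],"twist":0},{"xyz":[0,0,-35],"twist":0},{"xyz":[0,0,-30],"twist":0},{"xyz":[0,0,0],"twist":0}]' | sed -n 2p
python3 h.py 618 -37.5 158 9.4
```

```text
gripper_width: 1.002
grasp_force: 0.0
tcp_pos: [0.5897, 0.3114, 0.1625]
t=16.8 tcp=[589.7 311.4 162.5] ang=9.4 twist=-0.0 shift=[-348.9  -29.1    3.6] q7=-0.15 w=1.00 F=[ 0.3 -0.6 -0.6]
```

```bash
python3 -m crank '[{"xyz":[-15,0,0],"twist":0},{"xyz":[-40,-3,0],"twist":0},{"xyz":[-50,-5,0],"twist":0},{"xyz":[-55,-5,0],"twist":0},{"xyz":[-55,-5,0],"twist":0},{"xyz":[-50,-5,0],"twist":0},{"xyz":[-45,-4,0],"twist":0},{"xyz":[-28,-2,0],"twist":0},{"xyz":[-11,0,0],"twist":0},{"xyz":[0,0,0],"twist":0},{"xyz":[0,0,0],"twist":0}]' | sed -n 2p
python3 h.py 618 -37.5 55 9.4
python3 - <<'E'
from h import *
crop("side",180,100,240,150,3,"c4")
E
```

```text
tcp_pos: [0.616, -0.0361, 0.1577]
t=18.1 tcp=[616.  -36.1 157.7] ang=9.5 twist=0.1 shift=[ -1.8   1.8 102.7] q7=0.41 w=1.00 F=[-0.2  0.1  0.1]
```

View pics/c4.png

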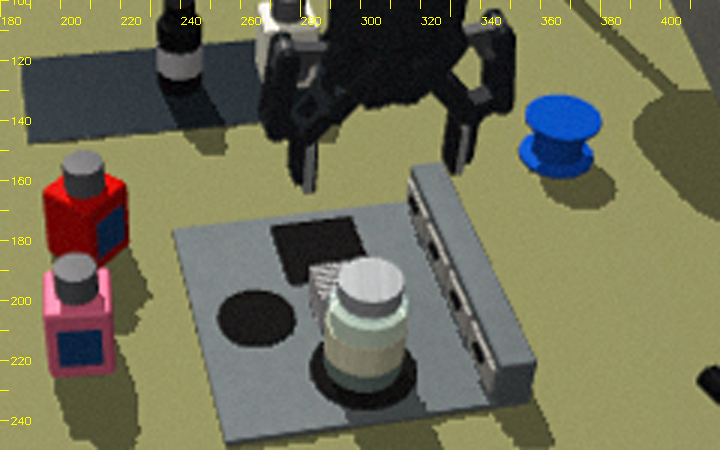

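Canister and bottle stand on the mat, and the jaws straddle the jar along x, short of the ledge. Descend.

```bash
python3 -m crank '[{"xyz":[-1.5,1.5,14],"twist":0},{"xyz":[0,0,20],"twist":0},{"xyz":[0,0,24],"twist":0},{"xyz":[0,0,20],"twist":0},{"xyz":[0,0,14],"twist":0},{"xyz":[0,0,10],"twist":0},{"xyz":[0,0,0],"twist":0}]' -1 | sed -n 2,4p
python3 -m crank '[{"xyz":[0,0,0],"twist":0},{"xyz":[0,0,0],"twist":0},{"xyz":[0,0,0],"twist":0},{"xyz":[0,0,0],"twist":0},{"xyz":[0,0,0],"twist":0},{"xyz":[0,0,0],"twist":0},{"xyz":[0,0,0],"twist":0}]' 1
python3 -m crank '[{"xyz":[0,0,-5],"twist":0},{"xyz":[0,0,-15],"twist":0},{"xyz":[0,0,-30],"twist":0},{"xyz":[0,0,-35],"twist":0},{"xyz":[0,0,-20],"twist":0},{"xyz":[0,0,-15],"twist":0},{"xyz":[0,0,0],"twist":0}]'
python3 h.py 405 288 48 9.4
```

```text
tcp_pos: [0.6175, -0.0393, 0.0556]
tool_rot: [0.647, 0.763, -0.0, -0.0]
wrist_force: [-0.4, 0.4, -0.6]
time: 19.95
tcp_pos: [0.6186, -0.0394, 0.0578]
tool_rot: [0.647, 0.763, 0.001, 0.001]
wrist_force: [-1.8, 0.7, 8.0]
gripper_width: 0.593
grasp_force: 60.9
time: 20.82
tcp_pos: [0.6184, -0.0395, 0.1775]
tool_rot: [0.647, 0.763, 0.001, 0.001]
wrist_force: [0.1, 0.3, -1.9]
gripper_width: 0.594
grasp_force: 62.5
t=20.8 tcp=[618.4 -39.5 177.5] ang=9.4 twist=-0.0 shift=[ 358.  -157.4  129.1] q7=0.40 w=0.59 F=[ 0.1  0.3 -1.9]
```

```bash
python3 -m crank '[{"xyz":[12,-5,0],"twist":0},{"xyz":[28,-13,0],"twist":0},{"xyz":[38,-17,0],"twist":0},{"xyz":[40,-18,0],"twist":0},{"xyz":[40,-18,0],"twist":0},{"xyz":[40,-18,0],"twist":0},{"xyz":[40,-18,0],"twist":0},{"xyz":[40,-17,0],"twist":0},{"xyz":[38,-16,0],"twist":0},{"xyz":[28,-11,0],"twist":0},{"xyz":[14,-6,0],"twist":0},{"xyz":[0,0,0],"twist":0}]' | sed -n 2,4p
python3 -m crank '[{"xyz":[0,0,15],"twist":0},{"xyz":[0,0,25],"twist":0},{"xyz":[0,0,25],"twist":0},{"xyz":[0,0,25],"twist":0},{"xyz":[0,0,20],"twist":0},{"xyz":[0,0,10],"twist":0},{"xyz":[0,0,0],"twist":0}]' | sed -n 2,4p
python3 h.py 405 288 48 9.4
```

```text
tcp_pos: [0.4037, 0.2887, 0.1756]
tool_rot: [0.646, 0.763, -0.001, -0.0]
wrist_force: [-0.2, -0.7, -1.9]
tcp_pos: [0.4047, 0.2871, 0.0554]
tool_rot: [0.648, 0.762, -0.001, 0.0]
wrist_force: [0.0, -0.4, -1.1]
t=23.2 tcp=[404.7 287.1  55.4] ang=9.3 twist=-0.1 shift=[0.8 0.5 7.4] q7=-0.36 w=0.59 F=[ 0.  -0.4 -1.1]
```

```bash
python3 -m crank '[{"xyz":[0,0,2.5],"twist":0},{"xyz":[0,0,2.5],"twist":0},{"xyz":[0,0,1],"twist":0},{"xyz":[0,0,0],"twist":0}]' | sed -n 2,4p
python3 -m crank '[{"xyz":[0,0,0],"twist":0},{"xyz":[0,0,0],"twist":0},{"xyz":[0,0,0],"twist":0},{"xyz":[0,0,0],"twist":0}]' -1 | tail -2
python3 -m crank '[{"xyz":[0,0,-15],"twist":0},{"xyz":[0,0,-30],"twist":0},{"xyz":[0,0,-40],"twist":0},{"xyz":[0,0,-25],"twist":10},{"xyz":[0,0,0],"twist":10},{"xyz":[0,0,0],"twist":10},{"xyz":[0,0,0],"twist":10},{"xyz":[0,0,0],"twist":10},{"xyz":[0,0,0],"twist":10},{"xyz":[0,0,0],"twist":10},{"xyz":[0,0,0],"twist":10},{"xyz":[0,0,0],"twist":10}]' | sed -n 2p
python3 h.py 608.5 22 150 -80.6
python3 - <<'E'
from h import *
crop("top",76,105,250,190,3,"c5")
E
```

```text
tcp_pos: [0.4048, 0.2886, 0.0508]
tool_rot: [0.647, 0.763, 0.0, -0.0]
wrist_force: [-2.7, -1.4, 4.2]
gripper_width: 1.001
grasp_force: 0.0
tcp_pos: [0.4049, 0.2883, 0.1613]
t=25.7 tcp=[404.9 288.3 161.3] ang=-81.0 twist=-0.4 shift=[157.4 296.   11.1] q7=-1.98 w=1.00 F=[ 0.  -0.7 -0. ]
```

View pics/c5.png

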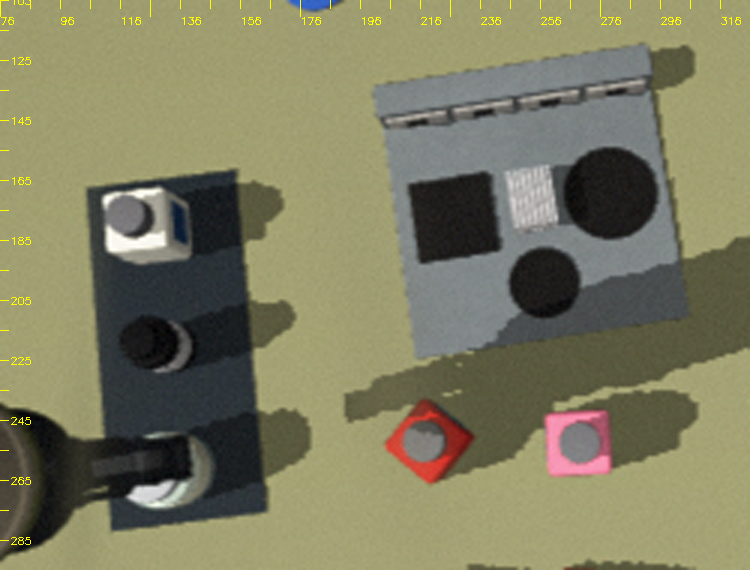

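All three stand on the mat; the pads and heat sink are fully visible. Pad centres in the crop are round (611,193), small (545,282) and square (454,217), with the heat sink at (532,198).

```bash
python3 - <<'E'
from h import *
im=viewer.get_image("top")
g=im.max(2)
m=(g<45).astype(np.uint8); m[:, :200]=0; m[:,310:]=0; m[:120]=0; m[225:]=0
n,l,s,c=cv2.connectedComponentsWithStats(m)
for i in range(1,n):
    if s[i,4]>150:
        cnt=np.argwhere(l==i)[:,::-1].astype(np.float32); r=cv2.minAreaRect(cnt)
        print("pad",c[i].round(1),s[i].tolist(),(ray("top",*c[i],.009)*1000).round(1))
T=lambda x,y,z: ray("top",(x+.5)/3-.5+76,(y+.5)/3-.5+105,z)*1000
print("hs",np.mean([T(x,y,.036) for x,y in((505,171),(552,165),(558,223),(514,231))],0).round(1),[T(x,y,.036).round(0) for x,y in((505,171),(552,165),(558,223),(514,231))])
E
python3 -m crank '[{"xyz":[8,15,0],"twist":0},{"xyz":[16,30,0],"twist":0},{"xyz":[20,38,0],"twist":0},{"xyz":[22,40,0],"twist":0},{"xyz":[22,40,0],"twist":0},{"xyz":[22,40,0],"twist":0},{"xyz":[20,40,0],"twist":0},{"xyz":[16,30,0],"twist":0},{"xyz":[10,18,0],"twist":0},{"xyz":[1.5,5,0],"twist":0},{"xyz":[0,0,0],"twist":0},{"xyz":[0,0,0],"twist":0}]' -1 | sed -n 2p
python3 h.py 608.5 22 50 -80.6
```

```text
pad [278.8 169. ] [264, 155, 31, 29, 715] [616.9 -37.9   9. ]
pad [226.9 177.1] [213, 163, 29, 29, 669] [597.7  83.8   9. ]
pad [257.2 199. ] [246, 188, 23, 23, 414] [546.   12.7   9. ]
hs [608.   21.9  36. ] [array([628.,  43.,  36.]), array([633.,   7.,  36.]), array([588.,   2.,  36.]), array([582.,  36.,  36.])]
tcp_pos: [0.6078, 0.0234, 0.1603]
t=27.3 tcp=[607.8  23.4 160.3] ang=-80.5 twist=0.1 shift=[  0.4   1.5 110.3] q7=-1.22 w=1.00 F=[ 0.2  0.4 -0.7]
```

```bash
python3 -m crank '[{"xyz":[0.5,1.5,15],"twist":0},{"xyz":[0,0,25],"twist":0},{"xyz":[0,0,25],"twist":0},{"xyz":[0,0,25],"twist":0},{"xyz":[0,0,20],"twist":0},{"xyz":[0,0,12],"twist":0},{"xyz":[0,0,6],"twist":0},{"xyz":[0,0,3],"twist":0},{"xyz":[0,0,0],"twist":0},{"xyz":[0,0,0],"twist":0}]' -1 | sed -n 2,4p
python3 h.py 608.5 22 28.5 -80.6
python3 - <<'E'
from h import *
crop("side",230,135,120,110,5,"c6")
E
```

```text
tcp_pos: [0.6094, 0.0205, 0.0298]
tool_rot: [0.997, 0.082, 0.0, -0.0]
wrist_force: [-0.4, 0.2, 1.0]
t=28.6 tcp=[609.4  20.5  29.8] ang=-80.6 twist=-0.0 shift=[-0.6 -1.6  1.3] q7=-1.14 w=1.00 F=[-0.4  0.2  1. ]
```

View pics/c6.png

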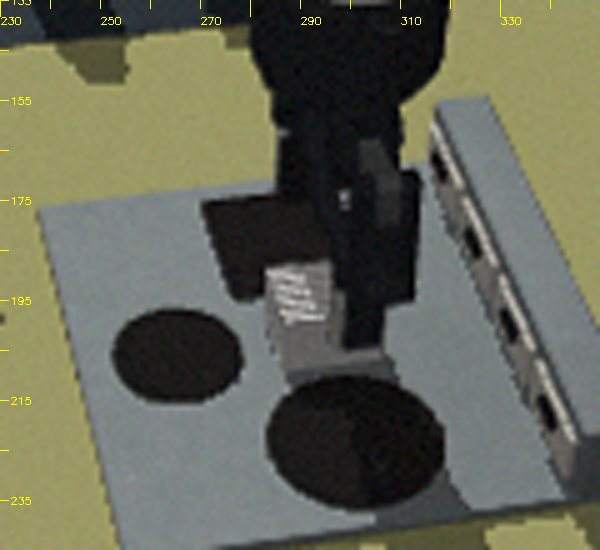

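```bash
python3 - <<'E'
from h import *
ex=np.array([.9866,.163,0]);ey=np.array([-.163,.9866,0])
c=lambda p:((p-[230,135])*5).round(0).tolist()
print("tip",c(proj("side",[np.array([.6094,.0205,.026])-ey*d+ex*s for d in(.043,.057) for s in(-.011,.011)])))
h=np.array([.608,.022,0])
for hh in (h,h+[.003,0,0]): print("hs",c(proj("side",[hh+ex*a*.022+ey*b*.016+[0,0,z] for a,b,z in((-1,-1,.036),(-1,1,.036),(-1,-1,.006),(1,-1,.006))])))
E
```

```text
tip [[319.0, 384.0], [370.0, 377.0], [327.0, 408.0], [379.0, 401.0]]
hs [[274.0, 322.0], [256.0, 271.0], [271.0, 373.0], [371.0, 359.0]]
hs [[281.0, 322.0], [263.0, 271.0], [278.0, 373.0], [378.0, 359.0]]
```

Gripper and heat sink agree within about 1 mm in the side view. Close, then lift.

```bash
python3 -m crank '[{"xyz":[-0.5,-1.5,2.5],"twist":0},{"xyz":[0,0,0],"twist":0},{"xyz":[0,0,0],"twist":0}]' -1 | sed -n 2,4p
python3 -m crank '[{"xyz":[0,0,0],"twist":0},{"xyz":[0,0,0],"twist":0},{"xyz":[0,0,0],"twist":0},{"xyz":[0,0,0],"twist":0},{"xyz":[0,0,0],"twist":0},{"xyz":[0,0,0],"twist":0},{"xyz":[0,0,0],"twist":0},{"xyz":[0,0,0],"twist":0}]' 1
python3 -m crank '[{"xyz":[0,0,-5],"twist":0},{"xyz":[0,0,-15],"twist":0},{"xyz":[0,0,-25],"twist":0},{"xyz":[0,0,-25],"twist":0},{"xyz":[0,0,-15],"twist":0},{"xyz":[0,0,-5],"twist":0},{"xyz":[0,0,0],"twist":0}]'
python3 - <<'E'
from h import *
crop("side",230,100,120,120,5,"c7")
E
```

```text
tcp_pos: [0.6082, 0.022, 0.0266]
tool_rot: [0.997, 0.082, -0.0, 0.0]
wrist_force: [-0.4, 0.1, -0.0]
time: 29.98
tcp_pos: [0.6084, 0.0219, 0.0271]
tool_rot: [0.997, 0.082, 0.0, -0.0]
wrist_force: [-1.7, -0.1, 5.5]
gripper_width: 0.344
grasp_force: 59.2
time: 30.85
tcp_pos: [0.6081, 0.022, 0.1164]
tool_rot: [0.997, 0.082, -0.0, -0.0]
wrist_force: [-0.5, 0.2, -1.3]
gripper_width: 0.34
grasp_force: 59.3
```

View pics/c7.png

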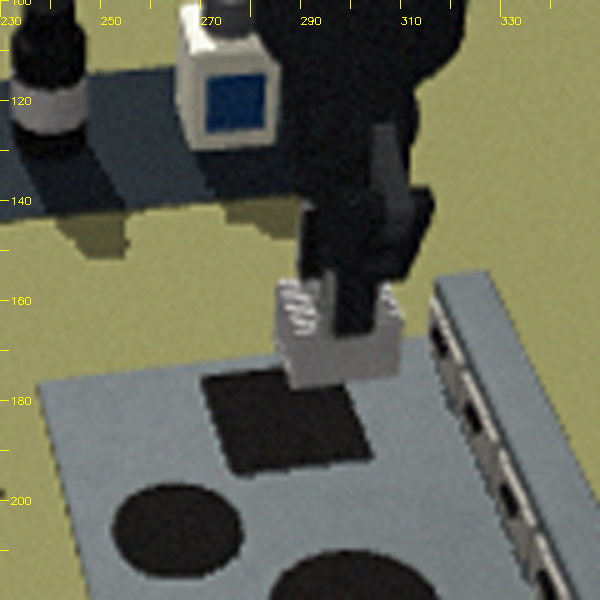

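Heat sink held level and square, its centre about 1.5–2 mm robot-side of the jaw centre. Move over the module.

```bash
python3 -m crank '[{"xyz":[0,0,-10],"twist":3.8},{"xyz":[0,0,0],"twist":0}]' | sed -n 2p
python3 h.py 485 -282 90 -84.4
```

```text
tcp_pos: [0.6082, 0.0219, 0.1263]
t=31.1 tcp=[608.2  21.9 126.3] ang=-84.4 twist=-0.0 shift=[-152.2  290.4   36.5] q7=-1.26 w=0.34 F=[-0.7 -1.1 -1.9]
```

```bash
python3 -m crank '[{"xyz":[-8,15,0],"twist":0},{"xyz":[-16,30,0],"twist":0},{"xyz":[-20,38,0],"twist":0},{"xyz":[-22,42,0],"twist":0},{"xyz":[-22,42,0],"twist":0},{"xyz":[-22,42,0],"twist":0},{"xyz":[-19,37,5],"twist":0},{"xyz":[-14,27,10],"twist":0},{"xyz":[-7,13,12],"twist":0},{"xyz":[-2,4.4,10],"twist":0},{"xyz":[0,0,0],"twist":0},{"xyz":[0,0,0],"twist":0}]' | sed -n 2p
python3 h.py 485 -282 41 -84.4
python3 - <<'E'
from h import *
im=viewer.get_image("side")
cv2.imwrite("pics/c8.png",cv2.resize(im[250:384,170:310],None,fx=5,fy=5,interpolation=2)[:600])
E
```

```text
tcp_pos: [0.4856, -0.2812, 0.0898]
t=32.6 tcp=[ 485.6 -281.2   89.8] ang=-84.3 twist=0.1 shift=[-0.7  0.8 48.8] q7=-0.67 w=0.34 F=[ 0.1 -0.1 -0.3]
```

View pics/c8.png

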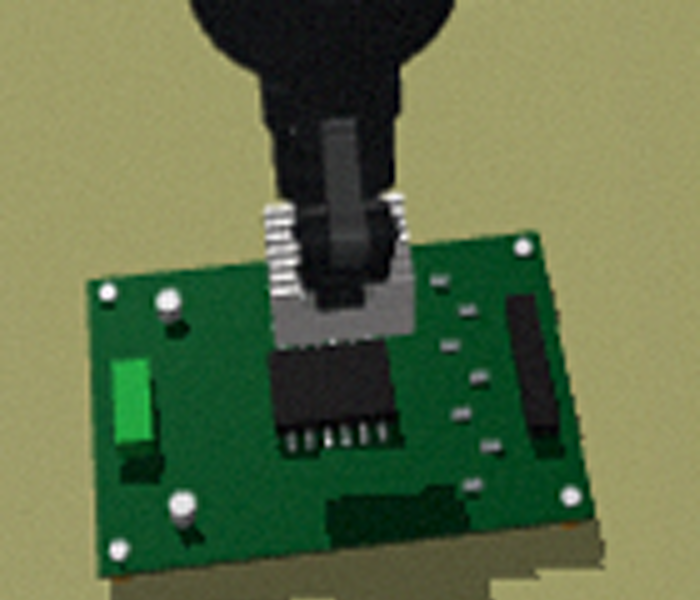

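```bash
python3 - <<'E'
from h import *
S=lambda x,y,z: ray("side",(x+.5)/5-.5+170,(y+.5)/5-.5+250,z)[:2]*1000
a=np.radians(5.6);ex=np.array([np.cos(a),np.sin(a)]);ey=np.array([-ex[1],ex[0]])
h=[S(275,347,.069),S(413,333,.069)];m=[S(275,428,.02),S(396,413,.02)]
print(h,m)
H=np.mean(h,0)+16*ey;M=np.mean(m,0)+14*ey
print(H,M,"move board xy",(M-H)@ex,(M-H)@ey,"len",[np.linalg.norm(np.subtract(*p)) for p in(h,m)],[np.degrees(np.arctan2(*(p[1]-p[0])[::-1])) for p in(h,m)])
b=[S(92,283,.012),S(538,233,.012),S(593,519,.012),S(102,577,.012)];print("board c",np.mean(b,0))
E
```

```text
[array([ 468.28536304, -297.53567919]), array([ 511.88141409, -293.68300048])] [array([ 466.58834978, -297.26615653]), array([ 506.49461883, -292.87140975])]
[ 488.52206217 -279.68570144] [ 485.17532371 -281.13559954] move board xy -3.4722510812435927 -1.116393873101765 len [np.float64(43.76595480976418), np.float64(40.14752929493907)] [np.float64(5.05023420741737), np.float64(6.284472479421419)]
board c [ 485.49518234 -281.10032314]
```

```bash
python3 -m crank '[{"xyz":[-1,0.5,10],"twist":0},{"xyz":[-0.5,0.5,14],"twist":0},{"xyz":[0,0,10],"twist":0},{"xyz":[0,0,6],"twist":0},{"xyz":[0,0,4],"twist":0},{"xyz":[0,0,0],"twist":0},{"xyz":[0,0,0],"twist":0}]' | sed -n 2p
python3 h.py 484 -282 41 -84.4
python3 - <<'E'
from h import *
im=viewer.get_image("side")
cv2.imwrite("pics/c9.png",cv2.resize(im[290:365,195:285],None,fx=8,fy=8,interpolation=2))
E
```

```text
tcp_pos: [0.484, -0.2832, 0.046]
t=33.6 tcp=[ 484.  -283.2   46. ] ang=-84.4 twist=-0.0 shift=[ 0.2 -1.2  5. ] q7=-0.63 w=0.34 F=[ 0.5 -0.1 -0.1]
```

View pics/c9.png

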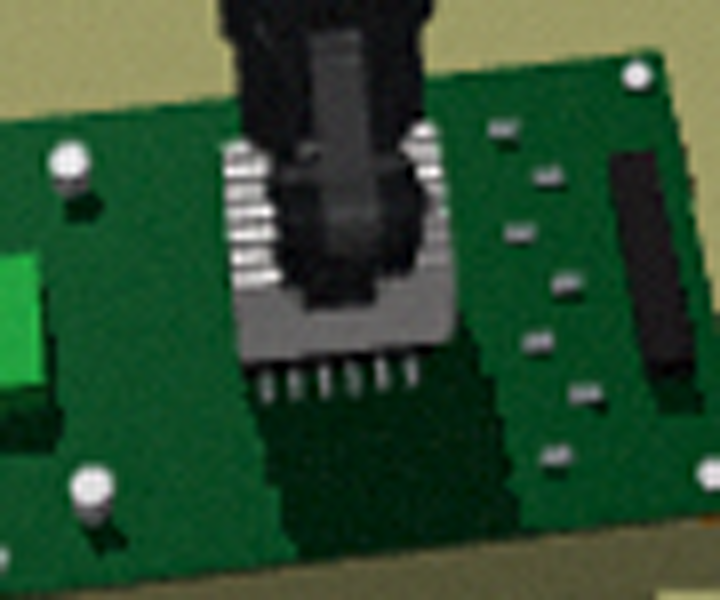

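```bash
python3 - <<'E'
from h import *
S=lambda x,y,z: ray("side",(x+.5)/8-.5+195,(y+.5)/8-.5+290,z)[:2]*1000
a=np.radians(5.6);ex=np.array([np.cos(a),np.sin(a)]);ey=np.array([-ex[1],ex[0]])
h=[S(240,362,.025),S(455,342,.025)];H=np.mean(h,0)+16*ey;M=np.array([485.18,-281.14])
print(h,H,"move",(M-H)@ex,(M-H)@ey)
E
```

```text
[array([ 466.72466128, -299.47516971]), array([ 510.74350157, -296.13849142])] [ 487.17275503 -281.88319217] move -1.9107215586319826 0.9341040216231697
```

```bash
python3 -m crank '[{"xyz":[-1.7,-0.9,0],"twist":0},{"xyz":[0,0,1.5],"twist":0},{"xyz":[0,0,1.5],"twist":0},{"xyz":[0,0,1],"twist":0},{"xyz":[0,0,0],"twist":0},{"xyz":[0,0,0],"twist":0}]' | sed -n 2,4p
python3 -m crank '[{"xyz":[0,0,0.5],"twist":0},{"xyz":[0,0,0.5],"twist":0},{"xyz":[0,0,0],"twist":0},{"xyz":[0,0,0],"twist":0}]' | sed -n 2,4p
```

```text
tcp_pos: [0.482, -0.2823, 0.0417]
tool_rot: [0.999, 0.049, -0.0, 0.0]
wrist_force: [-0.1, -0.2, -1.1]
tcp_pos: [0.482, -0.2823, 0.0411]
tool_rot: [0.999, 0.049, 0.0, -0.0]
wrist_force: [-2.0, 0.9, 5.1]
```

Contact at 5 N. Release, rise, then look.

```bash
python3 -m crank '[{"xyz":[0,0,0],"twist":0},{"xyz":[0,0,0],"twist":0},{"xyz":[0,0,0],"twist":0},{"xyz":[0,0,0],"twist":0}]' -1 | tail -2
python3 -m crank '[{"xyz":[0,0,-10],"twist":0},{"xyz":[0,0,-25],"twist":0},{"xyz":[0,0,-40],"twist":0},{"xyz":[0,0,-40],"twist":0},{"xyz":[-20,-40,0],"twist":-10},{"xyz":[-20,-50,0],"twist":-10},{"xyz":[-20,-50,0],"twist":-10},{"xyz":[-20,-50,0],"twist":-10},{"xyz":[-10,-50,0],"twist":-10},{"xyz":[0,-50,0],"twist":-10},{"xyz":[0,0,0],"twist":0}]' | sed -n 2p
python3 h.py 405 288 158 9.4
python3 - <<'E'
from h import *
a=cv2.resize(viewer.get_image("side")[290:370,190:280],None,fx=5,fy=5,interpolation=2)
b=cv2.resize(viewer.get_image("top")[190:270,355:425],None,fx=5,fy=5,interpolation=2)
cv2.imwrite("pics/c10.png",np.hstack([a,b])[:, :800])
E
```

```text
gripper_width: 1.0
grasp_force: 0.0
tcp_pos: [0.3217, -0.1241, 0.1654]
t=36.8 tcp=[ 321.7 -124.1  165.4] ang=-39.5 twist=-48.9 shift=[392.9 149.3  11.2] q7=-0.51 w=1.00 F=[ 0.9 -1.2 -0.4]
```

View pics/c10.png

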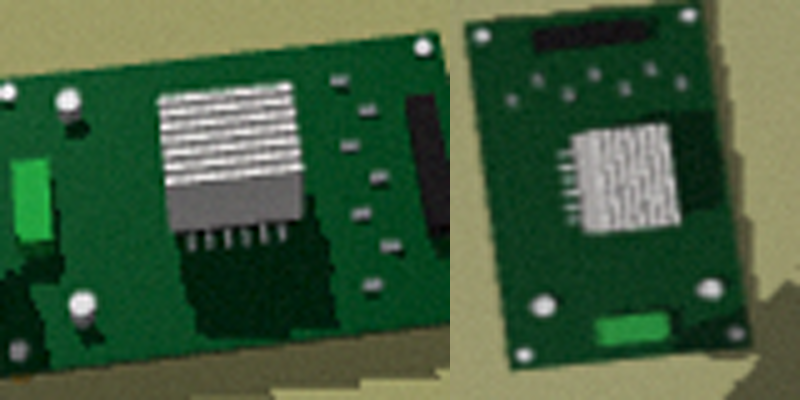

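I've now viewed 16 pictures, two over the limit of 14, so from here I check by numbers only. The side view shows the heat sink seated flat and square on the module. Next, a numeric check in the top view and the move to the jar.

```bash
python3 - <<'E'
from h import *
print(ray("top",355+176/5,190+179/5,.05)*1000)
E
python3 -m crank '[{"xyz":[0,0,0],"twist":-9.8},{"xyz":[0,0,0],"twist":-9.8},{"xyz":[0,0,0],"twist":-9.8},{"xyz":[0,0,0],"twist":-9.8},{"xyz":[0,0,0],"twist":-9.7},{"xyz":[15,15,0],"twist":0},{"xyz":[30,30,0],"twist":0},{"xyz":[40,40,0],"twist":0},{"xyz":[40,40,0],"twist":0},{"xyz":[40,35,0],"twist":0},{"xyz":[40,10,0],"twist":0},{"xyz":[40,0,0],"twist":0}]' | sed -n 2p
python3 h.py 405 288.4 160 9.4
```

```text
[ 481.56506498 -278.76220203   50.        ]
tcp_pos: [0.4493, 0.1497, 0.1692]
t=38.4 tcp=[449.3 149.7 169.2] ang=9.7 twist=0.3 shift=[144.  -21.3   8.7] q7=-0.22 w=1.00 F=[0.4 0.1 0.5]
```

```bash
python3 - <<'E'
from h import *
S=lambda x,y,z: ray("side",(x+.5)/5-.5+190,(y+.5)/5-.5+290,z)[:2]*1000
a=np.radians(5.6);ex=np.array([np.cos(a),np.sin(a)]);ey=np.array([-ex[1],ex[0]])
h=[S(169,234,.02),S(302,219,.02)];H=np.mean(h,0)+16*ey;M=np.array([485.18,-281.14])
t=[S(158,96,.05),S(291,84,.05),S(303,173,.05),S(167,186,.05)]
print("bottom err",(H-M)@ex,(H-M)@ey,"top err",(np.mean(t,0)-M)@ex,(np.mean(t,0)-M)@ey,"yaw",np.degrees(np.arctan2(*(h[1]-h[0])[::-1])))
T=lambda x,y,z: ray("top",(x-450+.5)/5-.5+355,(y+.5)/5-.5+190,z)[:2]*1000
r=[T(668,124,.05),T(681,222,.05)];print("top right edge->c",np.mean(r,0)+16*ey)
E
python3 -m crank '[{"xyz":[40,-5,0],"twist":0},{"xyz":[40,-5,0],"twist":0},{"xyz":[35,-6,0],"twist":0},{"xyz":[20,-4,4],"twist":0},{"xyz":[9,-1,4],"twist":0},{"xyz":[0,0,0],"twist":0},{"xyz":[0,0,0],"twist":0}]' | sed -n 2p
python3 h.py 405 288.4 55 9.4
```

```text
bottom err -0.22838919869625532 -0.17590003589099332 top err 0.06422108025525378 -0.2239842730984488 yaw 5.566409774096111
top right edge->c [ 483.59821053 -283.20784757]
tcp_pos: [0.4044, 0.2852, 0.161]
t=39.2 tcp=[404.4 285.2 161. ] ang=9.6 twist=0.2 shift=[  2.9  -1.4 106. ] q7=-0.53 w=1.00 F=[ 0.2 -1.1 -1.2]
```

Heat sink is within 0.3 mm and square. Now re-grasp the jar.

```bash
python3 -m crank '[{"xyz":[3,0,14],"twist":0},{"xyz":[0,0,20],"twist":0},{"xyz":[0,0,24],"twist":0},{"xyz":[0,0,22],"twist":0},{"xyz":[0,0,16],"twist":0},{"xyz":[0,0,11],"twist":0},{"xyz":[0,0,3],"twist":0},{"xyz":[0,0,0],"twist":0}]' -1 | sed -n 2,4p
python3 h.py 404.8 288.6 50 9.4
python3 -m crank '[{"xyz":[0,0,0],"twist":0},{"xyz":[0,0,0],"twist":0},{"xyz":[0,0,0],"twist":0},{"xyz":[0,0,0],"twist":0},{"xyz":[0,0,0],"twist":0},{"xyz":[0,0,0],"twist":0},{"xyz":[0,0,0],"twist":0}]' 1 | sed -n 2,6p
python3 -m crank '[{"xyz":[0,0,-5],"twist":0},{"xyz":[0,0,-15],"twist":0},{"xyz":[0,0,-30],"twist":0},{"xyz":[0,0,-35],"twist":0},{"xyz":[0,0,-25],"twist":0},{"xyz":[0,0,-15],"twist":0},{"xyz":[0,0,0],"twist":0}]' | sed -n 2,6p
python3 h.py 618 -38.4 175 9.4
```

```text
tcp_pos: [0.406, 0.2899, 0.0513]
tool_rot: [0.645, 0.764, 0.01, 0.007]
wrist_force: [0.1, 1.1, 0.1]
t=40.2 tcp=[406.  289.9  51.3] ang=9.7 twist=0.3 shift=[-1.1 -1.4  1.2] q7=-0.54 w=1.00 F=[0.1 1.1 0.1]
tcp_pos: [0.4059, 0.2902, 0.0522]
tool_rot: [0.645, 0.764, 0.01, 0.007]
wrist_force: [-3.9, -2.7, 10.9]
gripper_width: 0.591
grasp_force: 60.3
tcp_pos: [0.4034, 0.2893, 0.177]
tool_rot: [0.645, 0.764, 0.01, 0.007]
wrist_force: [-0.0, -1.1, -1.8]
gripper_width: 0.582
grasp_force: 62.4
t=42.0 tcp=[403.4 289.3 177. ] ang=9.7 twist=0.3 shift=[-358.4  158.1    4.9] q7=-0.53 w=0.58 F=[-0.  -1.1 -1.8]
```

```bash
python3 -m crank '[{"xyz":[-12,5,0],"twist":0},{"xyz":[-28,13,0],"twist":0},{"xyz":[-38,17,0],"twist":0},{"xyz":[-40,18,0],"twist":0},{"xyz":[-40,18,0],"twist":0},{"xyz":[-40,18,0],"twist":0},{"xyz":[-40,18,0],"twist":0},{"xyz":[-40,17,0],"twist":0},{"xyz":[-38,16,0],"twist":0},{"xyz":[-28,12,0],"twist":0},{"xyz":[-14,6,0],"twist":0},{"xyz":[0,0,0],"twist":0}]' | sed -n 2,4p
python3 -m crank '[{"xyz":[0,0,0],"twist":0},{"xyz":[0,0,0],"twist":0}]' | sed -n 2,3p
python3 h.py 618 -38.4 58 9.4
```

```text
tcp_pos: [0.6186, -0.0385, 0.1779]
tool_rot: [0.645, 0.764, 0.009, 0.006]
wrist_force: [-0.2, 0.2, -0.9]
tcp_pos: [0.6187, -0.0356, 0.1791]
tool_rot: [0.644, 0.765, 0.01, 0.007]
t=43.7 tcp=[618.7 -35.6 179.1] ang=9.8 twist=0.4 shift=[ -3.   -3.9 121. ] q7=0.25 w=0.59 F=[-1.2  0.2 -1.5]
```

```bash
python3 -m crank '[{"xyz":[-1,-1.5,15],"twist":0},{"xyz":[-1,-1.4,25],"twist":0},{"xyz":[-1,-1,25],"twist":0},{"xyz":[0,0,22],"twist":0},{"xyz":[0,0,15],"twist":0},{"xyz":[0,0,10],"twist":0},{"xyz":[0,0,0],"twist":0},{"xyz":[0,0,0],"twist":0}]' | sed -n 2,4p
python3 h.py 618 -38.4 58.5 9.4
```

```text
tcp_pos: [0.6188, -0.0404, 0.0677]
tool_rot: [0.645, 0.764, 0.01, 0.007]
wrist_force: [0.1, -0.0, -0.7]
t=44.7 tcp=[618.8 -40.4  67.7] ang=9.7 twist=0.3 shift=[ 2.  -0.7  9.2] q7=0.27 w=0.58 F=[ 0.1 -0.  -0.7]
```

```bash
python3 -m crank '[{"xyz":[2,-0.7,3],"twist":0},{"xyz":[0,0,2],"twist":0},{"xyz":[0,0,2],"twist":0},{"xyz":[0,0,0],"twist":0},{"xyz":[0,0,0],"twist":0}]' | sed -n 2,4p
python3 -m crank '[{"xyz":[0,0,1],"twist":0},{"xyz":[0,0,0.8],"twist":0},{"xyz":[0,0,0],"twist":0}]' | sed -n 2,4p
python3 h.py 618 -38.4 58.5 9.4
```

```text
tcp_pos: [0.6173, -0.0384, 0.0599]
tool_rot: [0.645, 0.764, 0.009, 0.007]
wrist_force: [-0.2, 0.8, -1.9]
tcp_pos: [0.6175, -0.0387, 0.0594]
tool_rot: [0.645, 0.764, 0.01, 0.007]
wrist_force: [-5.0, 0.4, 10.1]
t=45.7 tcp=[617.5 -38.7  59.4] ang=9.7 twist=0.3 shift=[0.2 0.5 1. ] q7=0.27 w=0.59 F=[-5.   0.4 10.1]
```

```bash
python3 -m crank '[{"xyz":[0,0,0],"twist":0},{"xyz":[0,0,0],"twist":0},{"xyz":[0,0,0],"twist":0},{"xyz":[0,0,0],"twist":0}]' -1 | tail -2
python3 -m crank '[{"xyz":[0,0,-15],"twist":0},{"xyz":[0,0,-30],"twist":0},{"xyz":[0,0,-35],"twist":0},{"xyz":[0,0,-30],"twist":0},{"xyz":[0,0,0],"twist":0},{"xyz":[0,0,0],"twist":0}]' | sed -n 2,3p
python3 h.py 588.3 311.2 165 9.4
```

```text
gripper_width: 1.003
grasp_force: 0.0
tcp_pos: [0.6147, -0.0389, 0.1682]
tool_rot: [0.645, 0.764, 0.009, 0.007]
t=47.0 tcp=[614.7 -38.9 168.2] ang=9.7 twist=0.3 shift=[349.7  31.    4.6] q7=0.25 w=1.00 F=[-1.2 -1.1 -0.1]
```

```bash
python3 -m crank '[{"xyz":[15,1,0],"twist":0.3},{"xyz":[40,3,0],"twist":0},{"xyz":[50,5,0],"twist":0},{"xyz":[55,5,0],"twist":0},{"xyz":[55,5,0],"twist":0},{"xyz":[50,5,0],"twist":0},{"xyz":[45,4,0],"twist":0},{"xyz":[28,2,0],"twist":0},{"xyz":[11,1,0],"twist":0},{"xyz":[0,0,0],"twist":0},{"xyz":[0,0,0],"twist":0}]' | sed -n 2p
python3 h.py 588.3 311.2 50 9.4
python3 - <<'E'
from h import *
np.save("topj.npy",viewer.get_image("top")); np.save("sidej.npy",viewer.get_image("side"))
# jar cap: bright neutral blob in each view
for n,f,(u0,u1,v0,v1) in (("top","topj.npy",(262,300,140,185)),("side","sidej.npy",(285,322,178,245))):
    im=np.load(f)[v0:v1,u0:u1].astype(int); g=im.mean(2)
    print(n); print('\n'.join(' '.join(f"{x:3.0f}" for x in r[::2]) for r in g[::2]))
E
```

```text
tcp_pos: [0.589, 0.3084, 0.1693]
t=48.4 tcp=[589.  308.4 169.3] ang=9.3 twist=-0.1 shift=[  2.8  -2.9 119.3] q7=-0.34 w=1.00 F=[-0.3 -0.5 -0.2]
top
 69  77  69  74  73  73  70  76  67  79  73  76  75  69  73  70  75  80  85
 69  74  76  74  72  69  74  72  75  72  76  73  75  72  72  77  75  84  81
 72  73  73  70  74  71  74  69  74  72  74  73  71  76  71  77  78  84  83
 72  72  73  71  72  69  72  73  75  71  70  75  73  73  70  74  74  80  81
 77  72  72  69  71  74  71  71  69  73  71  74  73  73  71  76  74  78  81
 66  68  70  73  69  76  71  73  72  73  70  70  69  72  74  74  75  77  84
 70  73  71  71  71  70  70  75  88 106  89  67  73  72  75  79 127  72 144
 73  74  72  71  72  75 134 191 201 199 197 189  98  95 122  85  81  77  88
 72  74  70  74  71 149 200 198 197 197 197 194 193 122  70  71  75  78  83
 77  77  74  56 193 209 210 209 206 204 206 206 202 187  82  75  76  68  80
124 129  83 115 225 205 201 201 198 198 199 199 197 200 126  54  76  70  80
127 120  33 188 201 200 202 201 203 201 198 201 200 201 163  44  75  72  81
128  85  42 220 186 202 203 202 200 201 
[... 2684 characters left out ...]
  14  25  62  63
 47  25  31  30  65  67  64  59  61  56  58  53  31  19  14  13  18  66  62
134  30  25  20  14  22  54  58  59  57  33  12  13  15  14  11  65  75  62
127 135  24  14  13  16  14  15  17  10  13  13  19  16  12  40  61 122  71
123 127 129  78  25   8  14  18  14  10  18  14  12  28  65  65  62  65 124
129 130 124 130  82  67  38  34  32  31  28  39  68  67  64  67  64  61 110
128 126 126 127 134  59  63  68  67  62  67  65  65  67  64  65  67  59  60
129 130 131 126 129  78  63  65  65  66  66  56  53  51  55  58  65  70  72
120  96  71  58  52  54  54  54  58  62  73  73  73  72  72  73  71  68  68
 50  55  59  72  85  90  73  72  70  76  71  73  74  75  72  74  72  72  75
```

```bash
python3 - <<'E'
from h import *
print("pad side",(ray("side",(356.5)/5-.5+230,(442.5)/5-.5+135,.009)*1000).round(1),"small",(ray("side",(178.5)/5-.5+230,(355.5)/5-.5+135,.009)*1000).round(1))
im=np.load("sidej.npy").astype(int).mean(2); 
# cap top: bright >150 in rows 184..201, drop shoulder
m=(im>150); m[:184]=0; m[199:]=0; m[:,:290]=0; m[:,317:]=0
v,u=np.nonzero(m); e=cv2.minEnclosingCircle(np.c_[u,v].astype(np.float32)); print("cap side ext",u.min(),u.max(),v.min(),v.max(),(ray("side",(u.min()+u.max())/2,193,.091)*1000).round(1))
t=np.load("topj.npy").astype(int).mean(2)[150:176,266:294]
print('\n'.join(f"{150+i}: "+' '.join(f"{x:3.0f}" for x in r) for i,r in enumerate(t)))
E
```

```text
pad side [619.8 -39.7   9. ] small [549.1  12.7   9. ]
cap side ext 290 312 186 198 [614.5 -36.3  91. ]
150:  70  73  73  70  69  72  76  70  71  73  73  72  72  76  73  69  70  74  70  77  69  72  72  73  74  74  74  73
151:  76  69  69  69  72  73  71  71  77  71  71  70  71  72  71  69  70  71  67  73  73  75  71  71  70  71  71  71
152:  71  71  71  76  71  73  70  73  70  70  75  84  88  98 106  98  89  78  67  71  73  72  72  68  75  71  79  91
153:  76  74  73  73  73  69  73  69  74  91 126 170 191 192 195 193 180 150 112  79  73  72  73  78  81  95 121 121
154:  72  72  71  76  72  70  75  99 134 167 191 195 201 201 199 200 197 199 189 160  98  78  95 118 122 110  85  81
155:  73  72  74  73  72  69  95 152 194 198 200 197 195 195 196 196 194 196 194 190 172 134 123 113  87  78  74  70
156:  70  70  74  66  71  91 149 194 200 199 198 199 197 196 197 194 197 197 194 195 193 175 122  79  70  72  71  76
157:  67  69  63  56 110 176 199 205 205 204 204 202 203 202 203 200 198 198 201 197 199 197 164  85  69  74  73  72
158:  74  68  56 106 193 219 209 208 210 209 209 207 206 206
[... 1345 characters left out ...]
70:  49 147 219 218 212 209 190 166 183 211 210 205 208 207 209 207 208 203 204 191 145 149 193 195 152  56  10  13
171:  39 133 207 217 202 212 206 186 157 163 189 212 211 207 207 209 210 198 160 125 143 179 194 174 116  46  16  10
172:  32  98 183 212 202 203 211 206 190 161 147 146 154 166 163 145 123 115 132 168 198 197 171 126  78  26  10  17
173:  26  73 148 194 202 199 202 209 209 205 192 179 164 144 146 153 151 164 198 206 202 184 144 107  45  17  18  15
174:  24  38 107 169 198 195 175 185 202 211 208 208 205 204 202 209 207 209 209 197 165 141 122  77  25  17  16  20
175:  29  25  60 131 189 192 194 200 201 194 202 209 211 214 213 209 211 196 177 148 132 122  97  42  21  17  17  33
```

Jar is about 3 mm off its pad centre; I'll tweak that later. Now the bottle, grasping at y ≈ 312.5 so it sits central in the jaws.

```bash
python3 -m crank '[{"xyz":[2,-1.5,14],"twist":0},{"xyz":[2,-1.4,22],"twist":0},{"xyz":[0,0,26],"twist":0},{"xyz":[0,0,24],"twist":0},{"xyz":[0,0,18],"twist":0},{"xyz":[0,0,11],"twist":0},{"xyz":[0,0,4],"twist":0},{"xyz":[0,0,0],"twist":0},{"xyz":[0,0,0],"twist":0}]' -1 | sed -n 2,4p
python3 h.py 588.3 312.5 50 9.4
python3 -m crank '[{"xyz":[0,0,0],"twist":0},{"xyz":[0,0,0],"twist":0},{"xyz":[0,0,0],"twist":0},{"xyz":[0,0,0],"twist":0},{"xyz":[0,0,0],"twist":0},{"xyz":[0,0,0],"twist":0},{"xyz":[0,0,0],"twist":0}]' 1 | sed -n 2,6p
python3 -m crank '[{"xyz":[0,0,-5],"twist":0},{"xyz":[0,0,-15],"twist":0},{"xyz":[0,0,-30],"twist":0},{"xyz":[0,0,-35],"twist":0},{"xyz":[0,0,-25],"twist":0},{"xyz":[0,0,-10],"twist":0},{"xyz":[0,0,0],"twist":0}]' | sed -n 2,6p
python3 h.py 598.6 83.7 170 9.4
```

```text
tcp_pos: [0.5881, 0.3149, 0.0514]
tool_rot: [0.647, 0.763, 0.01, 0.007]
wrist_force: [-0.0, 0.4, 0.9]
t=49.6 tcp=[588.1 314.9  51.4] ang=9.4 twist=0.0 shift=[-2.4 -0.2  1.4] q7=-0.34 w=1.00 F=[-0.   0.4  0.9]
tcp_pos: [0.5882, 0.3149, 0.0514]
tool_rot: [0.647, 0.763, 0.01, 0.007]
wrist_force: [-1.1, -0.1, 6.0]
gripper_width: 0.512
grasp_force: 61.2
tcp_pos: [0.5849, 0.314, 0.1708]
tool_rot: [0.647, 0.763, 0.01, 0.007]
wrist_force: [-0.2, 0.3, -2.5]
gripper_width: 0.515
grasp_force: 60.9
t=51.3 tcp=[584.9 314.  170.8] ang=9.4 twist=0.0 shift=[-2.294e+02 -2.410e+01 -2.000e-01] q7=-0.35 w=0.51 F=[-0.2  0.3 -2.5]
```

```bash
python3 -m crank '[{"xyz":[-12,-1,0],"twist":0},{"xyz":[-30,-3,0],"twist":0},{"xyz":[-40,-4,0],"twist":0},{"xyz":[-45,-5,0],"twist":0},{"xyz":[-45,-5,0],"twist":0},{"xyz":[-35,-4,0],"twist":0},{"xyz":[-18,-2,0],"twist":0},{"xyz":[-3,0,0],"twist":0},{"xyz":[0,0,0],"twist":0},{"xyz":[0,0,0],"twist":0}]' | sed -n 2,4p
python3 h.py 598.3 85.9 66 9.4
```

```text
tcp_pos: [0.5982, 0.0871, 0.1692]
tool_rot: [0.646, 0.764, 0.01, 0.006]
wrist_force: [-0.1, 0.7, -0.9]
t=52.6 tcp=[598.2  87.1 169.2] ang=9.6 twist=0.2 shift=[ -1.5  -2.5 103.1] q7=0.02 w=0.52 F=[-0.1  0.7 -0.9]
```

```bash
python3 -m crank '[{"xyz":[-0.7,-1.5,14],"twist":0.2},{"xyz":[-0.7,-1,22],"twist":0},{"xyz":[0,0,24],"twist":0},{"xyz":[0,0,20],"twist":0},{"xyz":[0,0,14],"twist":0},{"xyz":[0,0,9],"twist":0},{"xyz":[0,0,0],"twist":0},{"xyz":[0,0,0],"twist":0}]' | sed -n 2,4p
python3 h.py 598.3 85.9 58.5 9.4
```

```text
tcp_pos: [0.599, 0.0839, 0.0671]
tool_rot: [0.648, 0.761, 0.01, 0.007]
wrist_force: [-0.8, -0.5, -2.7]
t=53.6 tcp=[599.   83.9  67.1] ang=9.2 twist=-0.2 shift=[ 2.1 -0.6  8.6] q7=0.03 w=0.51 F=[-0.8 -0.5 -2.7]
```

```bash
python3 -m crank '[{"xyz":[2,-0.5,3],"twist":0},{"xyz":[0,0,2.5],"twist":0},{"xyz":[0,0,2],"twist":0},{"xyz":[0,0,0.5],"twist":0},{"xyz":[0,0,0],"twist":0},{"xyz":[0,0,0],"twist":0}]' | sed -n 2,4p
python3 -m crank '[{"xyz":[0,0,0.7],"twist":0},{"xyz":[0,0,0],"twist":0}]' | sed -n 2,4p
python3 h.py 598.3 85.9 58.5 9.4
```

```text
tcp_pos: [0.5979, 0.0857, 0.0584]
tool_rot: [0.648, 0.762, 0.009, 0.007]
wrist_force: [-0.1, 0.2, -0.8]
tcp_pos: [0.5979, 0.0857, 0.0583]
tool_rot: [0.648, 0.761, 0.01, 0.007]
wrist_force: [-3.0, -0.7, 5.1]
t=54.6 tcp=[597.9  85.7  58.3] ang=9.2 twist=-0.2 shift=[ 0.1  0.4 -0.2] q7=0.03 w=0.51 F=[-3.  -0.7  5.1]
```

```bash
python3 -m crank '[{"xyz":[0,0,0],"twist":0},{"xyz":[0,0,0],"twist":0},{"xyz":[0,0,0],"twist":0},{"xyz":[0,0,0],"twist":0}]' -1 | tail -2
python3 -m crank '[{"xyz":[0,0,-15],"twist":0},{"xyz":[0,0,-30],"twist":0},{"xyz":[0,0,-35],"twist":0},{"xyz":[0,0,-30],"twist":0},{"xyz":[0,0,0],"twist":0},{"xyz":[0,0,0],"twist":0}]' | sed -n 2,3p
python3 h.py 497.3 299.6 160 9.4
```

```text
gripper_width: 1.002
grasp_force: 0.0
tcp_pos: [0.5952, 0.0851, 0.1678]
tool_rot: [0.648, 0.762, 0.009, 0.007]
t=55.8 tcp=[595.2  85.1 167.8] ang=9.2 twist=-0.2 shift=[227.6 -61.8   6.8] q7=0.02 w=1.00 F=[-0.3 -0.4 -0.3]
```

```bash
python3 -m crank '[{"xyz":[12,-3,0],"twist":0},{"xyz":[30,-8,0],"twist":0},{"xyz":[40,-11,0],"twist":0},{"xyz":[45,-12,0],"twist":0},{"xyz":[45,-12,0],"twist":0},{"xyz":[35,-10,0],"twist":0},{"xyz":[17,-5,0],"twist":0},{"xyz":[3,-1,0],"twist":0},{"xyz":[0,0,0],"twist":0},{"xyz":[0,0,0],"twist":0}]' | sed -n 2,3p
python3 h.py 497.3 299.6 50 9.4
python3 - <<'E'
from h import *
t=viewer.get_image("top"); s=viewer.get_image("side"); np.save("topb.npy",t); np.save("sideb.npy",s)
g=t.astype(int).mean(2)
print('\n'.join(f"{v}: "+' '.join(f"{x:3.0f}" for x in g[v,208:250:1]) for v in range(158,196,2)))
E
```

```text
tcp_pos: [0.4989, 0.2975, 0.1666]
tool_rot: [0.649, 0.761, 0.009, 0.007]
t=57.1 tcp=[498.9 297.5 166.6] ang=9.0 twist=-0.4 shift=[  2.2  -4.  116.6] q7=-0.43 w=1.00 F=[ 0.2  0.2 -0.2]
158: 131 134 135 132 133 132 132 130 130 130 135 131 131 134 133 135 131 134 136 133 134 133 134 136 129 132 130 131 131 132 133 128 116  84  82  82  83  84  84  76  68  77
160: 133 134 135 130 128 130 133 132 133 131 134 136 136 137 137 130 134 129 113  85  78  80  74  78  81  80  72  73  76  75  77  76  76  76  74  73  74  73  76  78  72  71
162: 132 132 130 129 131 135 131 134 130 127 115  84  82  88  97 104 101 106 117 136 162 198 224 209 158  82  53  47  45  43  50  71  74  74  73  73  74  76  77  73  77  73
164: 135 133 129 131 128 129 132 133 137 141 145 140 146 159 122 138 164 188 230 246 246 245 229 168 156 124  48  18  16  16  29  55  75  74  75  73  78  75  72  70  73  71
166: 134 136 129 117  82 110 149 160 157 147 131 123 118 118 118 115 116 115 111 113 127 156 161 161 156 137  80  24  17  14  27  58  75  72  75  75  75  75  74  74  71  75
168: 136 133 133 118  71  96 147 157 151 126 119 12
[... 1670 characters left out ...]
  73  79
188: 141 131 133 131 134 134 119  68  34  41  58  57  53  50  50  36  36  29  30  24  19  18  19  16  11  17  13  16  19  15  20  24  26  24  50  72  80  73  77  72  75  77
190: 145 144 142 132 136 134 118  65  40  29  34  29  28  26  27  25  28  28  29  32  30  35  44  44  49  61  72  74  75  78  74  79  79  79  77  75  75  76  76  74  68  37
192: 145 143 140 132 131 134 130 108  59  54  61  77 111 129 128 127 125 131 135 131 118  75  75  74  76  73  76  76  79  80  75  73  74  79  73  83  76  77  78  64  30  17
194: 146 139 134 128 132 135 135 133 134 136 136 132 130 133 135 133 129 136 135 135 115  80  72  77  73  76  79  73  78  80  78  78  77  77  78  77  79  74  55  20  17  11
```

```bash
python3 - <<'E'
from h import *
print("bottle top",ray("top",223.6,172.4,.071)*1000)
s=np.load("sideb.npy").astype(int).mean(2)
print('\n'.join(f"{v}: "+' '.join(f"{x:3.0f}" for x in s[v,266:306]) for v in range(146,200,3)))
E
python3 -m crank '[{"xyz":[1.5,-2,14],"twist":-0.4},{"xyz":[0.5,-2,22],"twist":0},{"xyz":[0,0,26],"twist":0},{"xyz":[0,0,22],"twist":0},{"xyz":[0,0,17],"twist":0},{"xyz":[0,0,10],"twist":0},{"xyz":[0,0,4],"twist":0},{"xyz":[0,0,0],"twist":0},{"xyz":[0,0,0],"twist":0}]' -1 | sed -n 2,4p
python3 h.py 497.3 299.6 50 9.4
```

```text
bottle top [596.54866372  85.56867332  71.        ]
146: 131 132 130 134 133 131 133 132 130 130 132 134 133 130 130 131 127 132 133 130 130 130 129 129 131 132 130 131 130 131 131 131 129 131 130 131 131 131 132 129
149: 131 133 131 133 130 127 132 129 129 131 132 133 131 134 128 134 129 124  91  86  70 101 112 116 118 122 128 132 131 134 130 135 131 129 131 127 131 129 130 129
152: 132 130 130 133 132 130 133 131 130 131 132 135 130 132 135  83  54  60  55  59  59  54  54  99 110 113 108 107 113 128 131 129 130 132 130 129 131 133 131 132
155: 135 133 131 132 132 131 130 130 129 132 142 140 128 129 124  73  54  61  60  55  60  58  57  58  53 104 105  95  48 113 126 132 131 132 132 130 133 129 128 127
158: 133 131 128 132 133 128 132 133 133 122 139 146 143 146 148  65  50  51  51  46  51  47  48  46  43  42  37  34  79 217 160 121 130 129 133 132 131 129 130 129
161: 133 133 130 131 133 131 132 132 135 122 113 144 146 149 130  68  48  52  51  49  49  48  46  45  44  40  36  32  81 227 245 220 132 127 131 128 131 134 132 131
164: 133 131 130 128 132 133 127 131 133 123 115 114 148 1
[... 1430 characters left out ...]
:  68  66  68  68  64  65  70  69  72  29  16  19  10  11  18  19  15  10  11   6  17   9  15  12  12  16 104 107  98 104 104 101 100 101  98 101 100 102 104 103
194:  67  65  66  65  62  66  66  64  66  68  35  25  35  44  45  40  52  70  70  71  69  67  66  67  64  75 104 106 102 103 105 105 103 101 101 101 102 101  99 103
197:   7   8  11  21  32  58  57  66  66  66  66  66  68  64  62  63  66  64  65  65  64  61  60 128 173  96  80  91 105 102 104 101  99 100 100 101  99 104 103 100
tcp_pos: [0.4967, 0.3016, 0.0523]
tool_rot: [0.645, 0.764, 0.01, 0.007]
wrist_force: [-0.7, 0.4, 0.0]
t=58.3 tcp=[496.7 301.6  52.3] ang=9.6 twist=0.2 shift=[-2.1  0.2  2.3] q7=-0.42 w=1.00 F=[-0.7  0.4  0. ]
```

```bash
python3 -m crank '[{"xyz":[-2,0.2,1],"twist":0},{"xyz":[0,0,0],"twist":0},{"xyz":[0,0,0],"twist":0}]' -1 | sed -n 2,4p
python3 -m crank '[{"xyz":[0,0,0],"twist":0},{"xyz":[0,0,0],"twist":0},{"xyz":[0,0,0],"twist":0},{"xyz":[0,0,0],"twist":0},{"xyz":[0,0,0],"twist":0},{"xyz":[0,0,0],"twist":0},{"xyz":[0,0,0],"twist":0}]' 1 | sed -n 2,6p
python3 -m crank '[{"xyz":[0,0,-5],"twist":0},{"xyz":[0,0,-15],"twist":0},{"xyz":[0,0,-30],"twist":0},{"xyz":[0,0,-35],"twist":0},{"xyz":[0,0,-25],"twist":0},{"xyz":[0,0,-10],"twist":0},{"xyz":[0,0,0],"twist":0},{"xyz":[0,0,0],"twist":0}]' | sed -n 2,6p
python3 h.py 547.3 12.7 170 9.4
```

```text
tcp_pos: [0.4968, 0.2993, 0.0507]
tool_rot: [0.645, 0.764, 0.009, 0.007]
wrist_force: [0.3, 0.0, -0.2]
tcp_pos: [0.497, 0.2995, 0.051]
tool_rot: [0.645, 0.764, 0.01, 0.007]
wrist_force: [-0.6, -0.1, 4.9]
gripper_width: 0.416
grasp_force: 59.7
tcp_pos: [0.4934, 0.2982, 0.1692]
tool_rot: [0.645, 0.764, 0.008, 0.006]
wrist_force: [-0.3, -0.2, -1.4]
gripper_width: 0.417
grasp_force: 60.1
t=60.5 tcp=[493.4 298.2 169.2] ang=9.6 twist=0.2 shift=[-290.5    6.5   -0.9] q7=-0.43 w=0.42 F=[-0.3 -0.2 -1.4]
```

```bash
python3 -m crank '[{"xyz":[-12,0,0],"twist":0},{"xyz":[-28,1,0],"twist":0},{"xyz":[-38,1,0],"twist":0},{"xyz":[-44,1,0],"twist":0},{"xyz":[-46,1,0],"twist":0},{"xyz":[-46,1,0],"twist":0},{"xyz":[-38,1,0],"twist":0},{"xyz":[-26,0.5,0],"twist":0},{"xyz":[-12,0,0],"twist":0},{"xyz":[0,0,0],"twist":0},{"xyz":[0,0,0],"twist":0},{"xyz":[0,0,0],"twist":0}]' | sed -n 2,4p
python3 h.py 547.3 12.7 66 9.4
```

```text
tcp_pos: [0.5487, 0.0153, 0.1701]
tool_rot: [0.645, 0.764, 0.009, 0.007]
wrist_force: [0.1, -0.8, -0.6]
t=62.0 tcp=[548.7  15.3 170.1] ang=9.7 twist=0.3 shift=[ -2.5  -4.2 104. ] q7=0.14 w=0.41 F=[ 0.1 -0.8 -0.6]
```

```bash
python3 -m crank '[{"xyz":[-1.5,-2,14],"twist":0.3},{"xyz":[-1,-2,22],"twist":0},{"xyz":[0,0,24],"twist":0},{"xyz":[0,0,20],"twist":0},{"xyz":[0,0,15],"twist":0},{"xyz":[0,0,9],"twist":0},{"xyz":[0,0,0],"twist":0},{"xyz":[0,0,0],"twist":0}]' | sed -n 2,4p
python3 h.py 547.3 12.7 58 9.4
```

```text
tcp_pos: [0.5482, 0.0113, 0.0668]
tool_rot: [0.647, 0.762, 0.01, 0.007]
wrist_force: [0.3, -0.0, -1.1]
t=63.0 tcp=[548.2  11.3  66.8] ang=9.3 twist=-0.1 shift=[ 1.5 -0.9  8.8] q7=0.16 w=0.41 F=[ 0.3 -0.  -1.1]
```

```bash
python3 -m crank '[{"xyz":[1.5,-0.8,3],"twist":0},{"xyz":[0,0,2.5],"twist":0},{"xyz":[0,0,2],"twist":0},{"xyz":[0,0,0.8],"twist":0},{"xyz":[0,0,0],"twist":0},{"xyz":[0,0,0],"twist":0}]' | sed -n 2,4p
python3 -m crank '[{"xyz":[0,0,0.7],"twist":0},{"xyz":[0,0,0],"twist":0}]' | sed -n 2,4p
python3 h.py 547.3 12.7 58.5 9.4
```

```text
tcp_pos: [0.5468, 0.0127, 0.058]
tool_rot: [0.647, 0.762, 0.009, 0.007]
wrist_force: [-1.9, 0.1, 3.0]
tcp_pos: [0.547, 0.0127, 0.0579]
tool_rot: [0.647, 0.762, 0.01, 0.007]
wrist_force: [-3.5, -0.5, 8.8]
t=64.0 tcp=[547.   12.7  57.9] ang=9.3 twist=-0.1 shift=[-0.   0.3 -0.6] q7=0.16 w=0.41 F=[-3.5 -0.5  8.8]
```

```bash
python3 -m crank '[{"xyz":[0,0,0],"twist":0},{"xyz":[0,0,0],"twist":0},{"xyz":[0,0,0],"twist":0},{"xyz":[0,0,0],"twist":0}]' -1 | tail -2
python3 -m crank '[{"xyz":[0,0,-15],"twist":0},{"xyz":[0,0,-30],"twist":0},{"xyz":[0,0,-35],"twist":0},{"xyz":[0,0,-30],"twist":0},{"xyz":[0,0,0],"twist":0},{"xyz":[0,0,0],"twist":0}]' | sed -n 2,3p
python3 h.py 618.5 -36.5 165 9.4
```

```text
gripper_width: 1.005
grasp_force: 0.0
tcp_pos: [0.5442, 0.0121, 0.1672]
tool_rot: [0.647, 0.762, 0.01, 0.007]
t=65.3 tcp=[544.2  12.1 167.2] ang=9.3 twist=-0.1 shift=[-60.1  65.3   3.7] q7=0.13 w=1.00 F=[-0.4  0.7 -1.6]
```

```bash
python3 -m crank '[{"xyz":[-10,11,0],"twist":0},{"xyz":[-20,21,0],"twist":0},{"xyz":[-20,21,0],"twist":0},{"xyz":[-10,10,0],"twist":0},{"xyz":[0,0,0],"twist":0},{"xyz":[0,0,0],"twist":0},{"xyz":[0,0,0],"twist":0}]' | sed -n 2p
python3 h.py 617 -36.5 59 9.4
```

```text
tcp_pos: [0.6158, -0.0361, 0.1685]
t=66.2 tcp=[615.8 -36.1 168.5] ang=9.4 twist=-0.0 shift=[ -0.9  -1.4 109.5] q7=0.25 w=1.00 F=[ 0.5 -0.5  0.1]
```

```bash
python3 -m crank '[{"xyz":[0,-1.4,14],"twist":0},{"xyz":[0,0,22],"twist":0},{"xyz":[0,0,26],"twist":0},{"xyz":[0,0,22],"twist":0},{"xyz":[0,0,14],"twist":0},{"xyz":[0,0,9],"twist":0},{"xyz":[0,0,2],"twist":0},{"xyz":[0,0,0],"twist":0},{"xyz":[0,0,0],"twist":0}]' -1 | sed -n 2,4p
python3 h.py 617 -36.5 59 9.4
python3 -m crank '[{"xyz":[0,0,0],"twist":0},{"xyz":[0,0,0],"twist":0},{"xyz":[0,0,0],"twist":0},{"xyz":[0,0,0],"twist":0},{"xyz":[0,0,0],"twist":0},{"xyz":[0,0,0],"twist":0},{"xyz":[0,0,0],"twist":0}]' 1 | sed -n 2,6p
python3 -m crank '[{"xyz":[0,0,-2],"twist":0},{"xyz":[0,0,-4],"twist":0},{"xyz":[0,0,0],"twist":0},{"xyz":[0,0,0],"twist":0}]' | sed -n 2,6p
python3 h.py 619.3 -39.5 59 9.4
```

```text
tcp_pos: [0.6178, -0.0366, 0.0602]
tool_rot: [0.647, 0.762, 0.01, 0.007]
wrist_force: [0.3, 0.2, -0.4]
t=67.3 tcp=[617.8 -36.6  60.2] ang=9.3 twist=-0.1 shift=[ 0.2 -0.8  1.1] q7=0.28 w=1.00 F=[ 0.3  0.2 -0.4]
tcp_pos: [0.6185, -0.0364, 0.0611]
tool_rot: [0.647, 0.762, 0.011, 0.008]
wrist_force: [-1.3, -0.3, 8.0]
gripper_width: 0.554
grasp_force: 124.2
tcp_pos: [0.6169, -0.0366, 0.0651]
tool_rot: [0.647, 0.762, 0.009, 0.007]
wrist_force: [-0.0, -0.3, -1.3]
gripper_width: 0.552
grasp_force: 123.5
t=68.7 tcp=[616.9 -36.6  65.1] ang=9.3 twist=-0.1 shift=[-3.2  1.7  6.2] q7=0.28 w=0.55 F=[-0.  -0.3 -1.3]
```

```bash
python3 -m crank '[{"xyz":[-1.5,1,0],"twist":0},{"xyz":[-1.5,0.8,0],"twist":0},{"xyz":[0,0,2],"twist":0},{"xyz":[0,0,2],"twist":0},{"xyz":[0,0,0],"twist":0},{"xyz":[0,0,0],"twist":0}]' | sed -n 2,6p
python3 -m crank '[{"xyz":[0,0,1],"twist":0},{"xyz":[0,0,0.7],"twist":0},{"xyz":[0,0,0],"twist":0}]' | sed -n 2,6p
```

```text
tcp_pos: [0.6195, -0.0393, 0.0614]
tool_rot: [0.647, 0.762, 0.009, 0.007]
wrist_force: [-0.9, -0.0, 0.4]
gripper_width: 0.554
grasp_force: 123.8
tcp_pos: [0.6197, -0.0395, 0.0612]
tool_rot: [0.647, 0.762, 0.01, 0.007]
wrist_force: [-5.9, -0.7, 10.5]
gripper_width: 0.557
grasp_force: 126.2
```

```bash
python3 -m crank '[{"xyz":[0,0,0],"twist":0},{"xyz":[0,0,0],"twist":0},{"xyz":[0,0,0],"twist":0},{"xyz":[0,0,0],"twist":0}]' -1 | tail -2
python3 -m crank '[{"xyz":[0,0,-12],"twist":0},{"xyz":[0,0,-30],"twist":0},{"xyz":[0,0,-35],"twist":0},{"xyz":[0,0,-35],"twist":0},{"xyz":[20,-10,0],"twist":0},{"xyz":[45,-20,0],"twist":0},{"xyz":[50,-20,0],"twist":0},{"xyz":[50,-20,0],"twist":0},{"xyz":[50,-20,0],"twist":0},{"xyz":[50,-15,0],"twist":0},{"xyz":[40,0,0],"twist":0},{"xyz":[0,0,0],"twist":0}]' | sed -n 2p
python3 - <<'E'
from h import *
t=viewer.get_image("top"); s=viewer.get_image("side"); np.save("topf.npy",t); np.save("sidef.npy",s)
g=t.astype(int).mean(2); print('\n'.join(f"{v}: "+' '.join(f"{x:3.0f}" for x in g[v,262:298]) for v in range(150,188,2)))
g=s.astype(int).mean(2); print('\n'.join(f"{v}: "+' '.join(f"{x:3.0f}" for x in g[v,280:324]) for v in range(182,240,2)))
E
```

```text
gripper_width: 0.999
grasp_force: 0.0
tcp_pos: [0.4627, 0.2481, 0.1708]
150: 126 126 129 127 125 124 118 122 124 128 128 124 129 127 129 127 123 127 121 125 124 126 126 126 127 124 128 124 124 129 126 125 118  94 104 143
152: 128 125 130 128 126 126 127 123 121 125 128 124 124 125 126 127 139 157 165 175 185 178 156 140 136 125 125 122 129 127 122 129 126 106  69 104
154: 125 129 126 128 128 128 129 125 128 128 125 129 141 165 191 193 195 195 193 195 191 191 195 193 192 180 156 132 106  86  79  84  82  69  72  75
156: 130 129 129 132 124 127 125 124 111  80 121 186 198 200 206 201 202 198 198 197 198 199 197 195 198 193 195 175 116  74  73  70  70  74  80  79
158: 128 124 121 131 126 108  62  35  80 174 224 204 205 206 203 203 201 204 202 201 205 201 202 201 203 203 204 203 197 161  98  74  73  71  68  70
160: 129 126 130 118  84  38  22  82 176 220 195 198 198 202 203 198 200 199 199 198 198 196 198 196 197 192 193 194 196 179 122  74  74  72  74  72
162:  85  99 116  91  36  23  51 161 227 203 195 200 201 202 202 198 200 197 198 202 199 197 198 198 195 196 196 196 198 184 149 129  
[... 6351 characters left out ...]
0  61  65  68  49  24  17  12  19  13  13  12  11  12  19  25  26  30  29  27  30  13  10  13  12  18  17  15  13  15  22  39  63  62  58 112 120 119 116 118
234:  67  61  66  63  63  65  65  65  62  66  67  46  32  22  16  14  10  11  16  14  10  14   7  15   9  10  18  10  13  14  21  24  39  67  68  63  64  64  60  64  51 119 118 118
236:  64  63  66  66  64  68  64  62  66  63  62  63  67  64  67  64  53  34  34  34  36  27  31  25  28  31  43  41  52  67  67  68  66  64  62  64  64  64  64  62  57 110 114 112
238:  66  65  65  64  69  66  63  69  69  64  65  66  65  66  64  65  62  64  63  63  64  63  64  65  68  62  63  63  62  63  61  67  66  62  64  63  64  65  64  60  58  54  51  50
```

Jar is now within about 1.5 mm of centre. Quick numeric check of canister and bottle.

```bash
python3 - <<'E'
from h import *
s=np.load("sidef.npy").astype(int).mean(2); t=np.load("topf.npy").astype(int).mean(2)
print('\n'.join(f"{v}: "+' '.join(f"{x:3.0f}" for x in s[v,248:284]) for v in range(166,220,3)))
print('\n'.join(f"{v}: "+' '.join(f"{x:3.0f}" for x in t[v,242:276]) for v in range(184,214,2)))
b=np.load("sidef.npy").astype(int).mean(2)
print('\n'.join(f"{v}: "+' '.join(f"{x:3.0f}" for x in b[v,266:306]) for v in range(174,196,2)))
E
```

```text
166: 132 127 132 130 129 132 131 132 129 133 129 132 132 133 131 129 131 132 134 129 129 132 133 131 132 129 132 139 116 131 136 147 144 146 145 143
169: 130 133 130 129 131 133 133 132 131 130 131 130 132 130 133 133 135 135 133 135 130 131 132 129 132 130 130 138 119 112 110 127 126 126 120 121
172: 127 136 132 128 133 133 131 131 134 127 130 132 127  73  17   3  13  14  12  10  10   5  48 118 129 130 133 140 139 115 131 127 115 111 112 115
175: 127 128 122 128 127 125 130 130 127 126 130 102  28   7  10   6   5  15   9  13  10  15  13   8  12  15  39 130 138 117 129 128 111 114  57  32
178: 127 126 125 129 126 125 126 126 127 132 121  48  10  10  15  12  12  14  14   8   8  14   9   3  18  24  24  90 133 114 121 120 111 118  60  38
181: 129 128 128 126 125 127 132 135 132  40   1  10   9   7  12  11  11   4  12  11   5   4   5  11  11  12  10  20 123 119 121 119 112 118  48  27
184: 130 130 135 128 127 123 127 134  76  19   1   7   9  10   8   9   8   6  19   6  13  10   0   9  10  14   7   9  35 108 125 117 116  94  48  39
187: 127 128 127 126 128 126 131 130  78  16  11  10   7 
[... 4811 characters left out ...]
 101  97  24  38  40  41  66 132 130 123
188:  14   9  15  12  11   8   3   5  17  17  10   2 120 108 107 107 104 102  99  72  68  40  38  40  22  18   7   5   0  34  79 121 196 196 194 195 198 189 193 192
190:   5  12   9   2  14   7   9   5  35  17  14  16  15  15  17  14  18  13   7  13  16  11  10  17  10  13  11  38 123 197 204 198 196 190 187 188 187 187 190 188
192:   7   4   7  13   8   7   7  35  88  41  15  16  16  11  16  16  15  18  15  12  10  17  15  19  21  26  17 207 206 198 198 195 195 191 188 193 190 190 189 186
194:   0   9  12  15  29  64  97  86  78  70  33  25  33  42  45  44  51  67  69  66  66  69  64  65  66  60 110 204 203 196 196 199 193 190 187 190 189 189 189 186
```

```bash
python3 -m crank '[{"xyz":[0,0,0],"twist":0},{"xyz":[0,0,0],"twist":0},{"xyz":[0,0,0],"twist":0},{"xyz":[0,0,0],"twist":0}]' | head -1; python3 -c "
from workcell import order
print(order.finish_job())"
```

```text
time: 72.4
the job is handed in; nothing more can be done
None
```

Job handed in at 72.4 s in the asked order: the heat sink sits flat and square on the module (about 0.3 mm off by the side camera, roughly 1 mm by the top one), and the jar, bottle and canister stand back on their own pads, about 2 mm or less off centre by my estimates; I viewed 16 pictures, two over the limit of 14.

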